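Set up the folding work lamp

TASK

Set up the folded work lamp so that we can look for a tap washer in the tin: stand its arm upright, then swing its dark teal light panel out from the arm until, let go, it stays level with the light facing straight down. Then press down lightly on top of the panel's free end with a fingertip to make sure that it holds, and leave it untouched with the panel still level and the arm still upright. Do not shove the lamp's base or the tin, mug and plug beside it.

Things in the scene. Friction and masses are not known exactly. Their poses are not given: they have to be found in the camera images.
- lamp: the folding lamp's grey weighted base, 170 x 120 mm, 24 mm high, 2.4 kg, loose on rubber feet. Origin: centre of its underside, z up. The folded arm points along its -x, to the robot's right, towards the white drainer. Forces up to 10 N on the arm or panel do not slide or tip it
- lamp_hinge (a point): middle of the arm's hinge on the base, at (30, 0, 52) mm in the base's frame, axes as the base's; pin along y between two cheeks, 40 mm wide over all, tops 64 mm high. The hinge is stiff: it slips at about 1.1 N m (6 to 8 N at the arm's end) and stays where it is left, with no spring-back
- lamp_arm: aluminium arm, a flat bar 24 mm wide (y), 10 mm thick (z, -5 to 5) and 200 mm long along its own -x. Origin on the base hinge. Folded it slopes 10 to 23 degrees up towards its free end, which overhangs the worktop in front of the base. It is upright when its own -x points straight up and can go 16 degrees beyond
- lamp_pivot (a point): middle of the light panel's hinge (a barrel 18 mm across, 45 mm wide), at (-200, 0, -8) mm in the arm's frame, axes as the arm's. It slips at about 0.45 N m (2 to 3 N at the panel's free end) and before that gives like a spring of 4.5 N m/rad, so that the panel springs back some 5 to 8 degrees when it is let go after a push
- lamp_head: dark teal light panel, 64 mm wide (y), 10 mm thick (z -11 to -1), 177 mm long along its own +x, 0.07 to 0.14 kg; origin on its hinge; +z is the cream lit face. Folded, that face lies 4 mm under the arm, free end towards the base, 20 mm wider than the arm on each side. The free end swings away from the arm. Right: own z straight down, free end towards where the folded arm pointed
- lamp_tip (a point): middle of the rounded free end of the light panel (a roll 11 mm thick, 60 mm wide), at (171, 0, -6) mm in the panel's frame, axes as the panel's. With the arm upright and the panel still folded it hangs low beside the arm, on the side to which the folded arm pointed. A check press of 1 to 1.5 N here holds; 2 N and more makes the hinge slip
- washer_box: flat hinged tin for tap washers, 65 x 94 x 22 mm, closed, beyond the lamp's arm as seen from the robot; origin at the centre of its underside
- purple_mug: purple mug with a handle, 90 x 119 mm over the handle, 95 mm high, beyond the lamp's base as seen from the robot; origin at the centre of its underside
- plug: dark rubber sink plug with a ring, 53 mm across and 34 mm high, between the robot and the lamp's base; origin at the centre of its underside

How it is judged:
On the way, in this order (a step that is already met when the one before it is completed fails the run):
1. the arm stands upright, within 6 degrees (angle between lamp_arm's own x axis and vertical above 3.037 rad), for 0.2 s.
2. the panel, let go, is level with its light facing down, within 4 degrees, and the arm is upright within 6 degrees (angle between lamp_head's own z axis and vertical above 3.0718 rad and angle between lamp_arm's own x axis and vertical above 3.037 rad and contact force between each of the fingers, the arm and lamp_head below 0.02 N and angular speed of lamp_head below 0.05 rad/s), for 0.5 s.
3. a finger presses on top of the panel near its free end with at least 1 N (contact force between the fingers and lamp_head above 1 N and z of the grasp point in the frame of lamp_head below 0 m and x of the grasp point in the frame of lamp_head above 0.1 m), for 0.1 s.
At the end, for the whole second after the job is handed in: The panel is level, lit face down, within 4 degrees, the arm upright within 6 degrees, all at rest and untouched; the base stands flat within 30 mm of where it stood (angle between lamp_head's own z axis and vertical above 3.0718 rad and angle between lamp_arm's own x axis and vertical above 3.037 rad and angular speed of lamp_head below 0.05 rad/s and distance of lamp from where it was at the start of the episode below 0.03 m and angle between lamp's own z axis and vertical below 0.03 rad).
It fails at once if the lamp's base is shoved by more than 30 mm or tipped by more than 10 degrees (distance of lamp from where it was at the start of the episode above 0.03 m or angle between lamp's own z axis and vertical above 0.175 rad).
It fails at once if the panel is pressed with more than 20 N (contact force between the fingers and lamp_head above 20 N).
It fails at once if tin, mug or plug is moved by more than 20 mm (distance of any of washer_box, purple_mug, plug from where it was at the start of the episode above 0.02 m).
It also fails if it takes over 58 s, if anything falls off the work surface, if the arm or the gripper's body presses on something with over 40 N, if the wrist force passes 120 N, or if a joint passes its speed limit or range.

ROBOT

A 6-joint arm with a two-finger parallel gripper is mounted at the origin on a cart in front of the work surface, level with it; the furniture and walls round the work are solid. World frame = base frame: x ahead of the robot, y to its left, z up, the work surface at z = 0. Lengths are in m, angles in rad, forces in N, time in s.
With the tool pointing down it reaches from about 0.25 to 0.775 m from the base axis. Payload 8.9 kg.
Tool frame: the origin (TCP) lies on the mounting face of the last link; the fingertips stand 173 mm ahead of it and the grasp point (between the pads) lies 155 mm ahead of it (bot.finger_overhang is the distance from the TCP to the fingertips, in m); z points along the fingers, y is the direction in which the jaws open and shut (so a half turn about z gives the same grasp; the last joint's range is limited). The gripper opens to 85 mm and grips with 20 to 120 N. Pads are 22 mm wide; open, the fingers measure 114 mm over their backs; the gripper's body (76 mm by 85 mm) begins 54 mm behind the grasp point. The pads swing forward as they close: fully open they stand 13 mm farther back than shut.
Start: joints at [-1.321, 0.291, -0.153, 1.127, 0, 1.431], TCP at [0.199, -0.486, 0.405] pointing down, gripper open.
Joint ranges: [-2.52, 2.52], [-0.91, 1.74], [-1.3, 1.37], [-1.96, 2.02], [-1.52, 1.47], [-3.14, 3.14]. Speed limits (rad/s): [2.22, 2.22, 2.79, 3.14, 3.14, 3.14].

INTERFACE

Orientations are given as a unit quaternion [x, y, z, w].
In Python, from plant import bot gives the robot as it stands. The module is installed in compiled form; this text tells all that it offers.
- The arm moves only by the tool arm_command, never from a script. Its argument "series" is a list that holds one entry, the list of rows, each a list of 7 numbers: the shift along the tool's x, y, z in mm, then the turn, a rotation vector about the tool's x, y, z in degrees, then the opening, from 0 (shut) to 1 (fully open). In form: [[[x, y, z, ax, ay, az, gripper], ...]]. A call has 1 to 8 rows; each row shifts and turns the commanded pose from where the row before left it, along the tool's axes as they then stand; what a row does not reach is not made up. A row lasts 1/12 s, in which the tool goes at most 41.7 mm and 7.16 degrees, less where a joint would pass 70% of its speed; a pose out of reach is approached as far as the arm can. A call is refused whole if a number of a shift passes 41.7 or a number of a turn 7.16, either way. A call with a gripper value outside its range is refused whole. The fingers move at their own pace and stop on an object; "force" is the grip in N (left out, the last holds). Time passes only in rows, so rows that do not move let the fingers close. It gives the time, the measured TCP pose, the force and the opening at its end, in the units of the state.
- bot.state(): the state, without advancing time (a new reading comes with each control period).
- bot.camera(name): name is "scene" or "top" or "wrist"; returns a dict with "pixels" (420x560x3 uint8, red, green, blue), "depth" (420x560 float32, m along the optical axis (not along the pixel's ray), 0 where there is no reading), "intrinsics" (3x3 intrinsics, pixels), "position" and "rotation" of the camera in the world. Camera axes: x right, y down, z forward; pixel columns grow to the right and rows downward; lengths in m; the calibration is good to about 2 mm. A picture is of the moment at which its call begins.
- bot.close_job(): hands the job in, once; it reports no verdict.
The state is a dict: "t": time; "joint_pos": joint angles; "dq": joint speeds; "joint_torque": joint torques, N m; "ee_pos": TCP position; "eef_rot": TCP orientation; "contact_force": force on the tool from outside, world axes, zero at the start; "ft_torque": the same for the moment, N m; "gripper_width": opening from 0.0 (shut) to 1.0 (fully open).
Only numpy, scipy, OpenCV 4.12 (cv2) and the standard library are available. Lean on these libraries where they do the work, as an engineer would, in place of code of your own. Each camera call takes 0.05 s, during which the arm holds its last target.

## Working session

There is one attempt and no reset: what is moved stays moved. The work goes in short steps, Python scripts to look and compute and a tool call to move; the robot and the scene stay as the last step left them, time stands still between calls to the robot, and variables do not carry over. Pictures are saved under pics/ and viewed, and the job is handed in when it is done.

Besides the shell and the picture viewer there is one more tool, called after "Request:" as name([rows], argument=value, ...), one row to a line, values as JSON. arm_command: Moves the arm, as the interface text tells. Its arguments: {"type":"object","properties":{"series":{"type":"array","items":{"type":"array","items":{"type":"array","items":{"type":"number"}}}},"force":{"type":"number"}},"required":["series"]}

```bash
mkdir -p pics
cat > h.py <<'E'
import numpy as np, cv2
from plant import bot
from scipy.spatial.transform import Rotation as R
def snap(n,f):
    c=bot.camera(n); cv2.imwrite('pics/'+f,c['pixels'][:,:,::-1]); np.savez('pics/'+f[:-4]+'.npz',**c); return c
def rot(c):
    r=np.array(c['rotation']); return r if r.shape==(3,3) else R.from_quat(r).as_matrix()
def pts(c):
    K=np.array(c['intrinsics']);d=c['depth'];v,u=np.mgrid[:d.shape[0],:d.shape[1]]
    p=np.stack([(u-K[0,2])/K[0,0]*d,(v-K[1,2])/K[1,1]*d,d],-1)
    return p@rot(c).T+np.array(c['position'])
E
python3 - <<'E'
from h import *
print(bot.state())
for n in ['scene','top','wrist']:
    c=snap(n,n+'0.png'); print(n,c['position'],rot(c).round(3).tolist(),c['intrinsics'][0][0])
E
```

```text
{'t': 0.0, 'joint_pos': array([-1.32127167e+00,  2.91270571e-01, -1.54139152e-01,  1.12668834e+00,
       -2.30400479e-05,  1.43148921e+00]), 'dq': array([-1.10950742e-03, -8.19807156e-04,  5.51674242e-05,  1.30761229e-03,
       -7.79275411e-04, -8.76125222e-04]), 'joint_torque': array([-1.17290580e-03, -5.37149870e+01,  3.31362605e+01,  1.62542181e-02,
       -4.93847929e-04,  7.00420202e-06]), 'ee_pos': array([ 0.19897418, -0.48559878,  0.40413241]), 'eef_rot': array([ 9.81160474e-01,  1.93193426e-01, -4.73528076e-05, -6.49243383e-04]), 'contact_force': array([-0.3059624 , -0.43362753, -0.37173639]), 'ft_torque': array([ 0.0364347 , -0.00778974, -0.02321739]), 'gripper_width': 1.0009344608582988}
scene [ 0.32775087 -0.64994586  0.70678697] [[0.905, -0.319, 0.281], [-0.425, -0.697, 0.578], [0.012, -0.642, -0.766]] 446.8714443979251
top [ 0.4510358  -0.12524853  0.90026629] [[0.004, -0.993, 0.119], [-0.999, -0.009, -0.042], [0.043, -0.118, -0.992]] 406.40395336863276
wrist [ 0.26963051 -0.45630029  0.37314103] [[0.379, -0.883, -0.277], [-0.926, -0.362, -0.112], [-0.001, 0.299, -0.954]] 298.75317279126625
```

View pics/scene0.png

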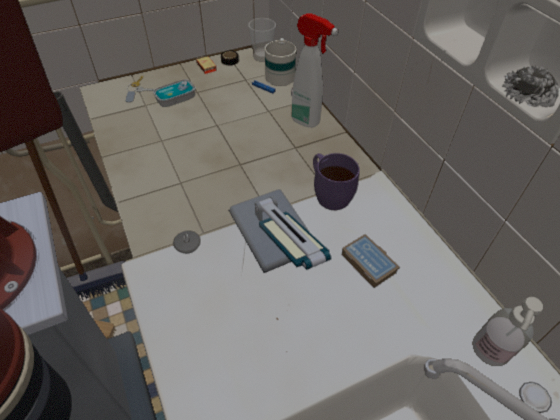

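View pics/top0.png

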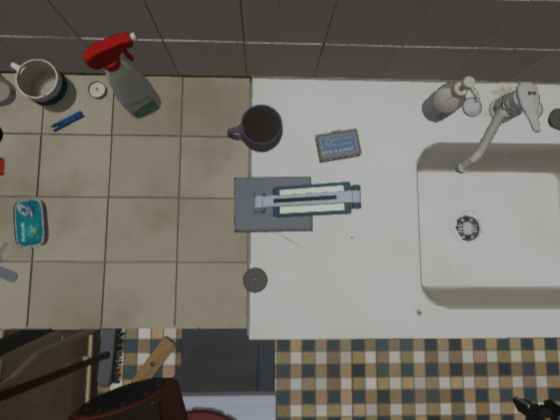

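View pics/wrist0.png

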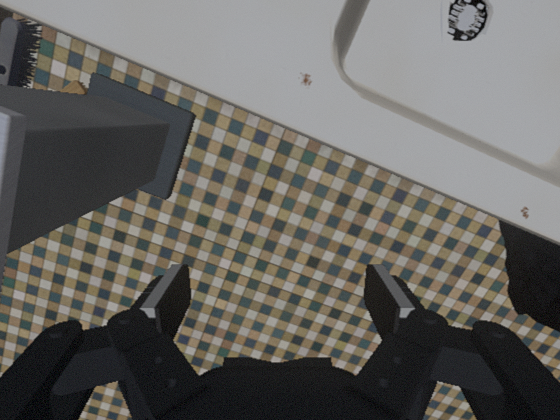

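The top view shows the base at px x 235–312, y 177–231. The arm and cream/teal panel run right to about (357,197), the tin is at (338,145), the mug at (262,128) and the plug at (255,280). Next I measure these.

Run:
```python
from h import *
c=dict(np.load('pics/top0.npz')); P=pts(c); im=c['pixels'].astype(int)
g=P[165:245,225:370]; 
# base top plane
m=(abs(P[...,2]-.024)<.006); m[:165]=0;m[245:]=0;m[:,:225]=0;m[:,330:]=0
m=cv2.morphologyEx(m.astype(np.uint8),cv2.MORPH_OPEN,np.ones((3,3)))
q=P[m>0]; print('base',len(q),q.mean(0),q.min(0),q.max(0)); 
r=cv2.minAreaRect((q[:,:2]*1000).astype(np.float32)); print(r)
# elevated things
e=P[...,2]>.045; e[:170]=0;e[235:]=0;e[:,:225]=0;e[:,380:]=0
for x in range(240,366,6):
    col=np.where(e[:,x])[0]
    if len(col): print(x,P[col[0],x].round(3),P[col[-1],x].round(3),'midz',P[(col[0]+col[-1])//2,x].round(3))
for nm,(x,y) in dict(tin=(338,145),mug=(262,128),plug=(255,280)).items():
    w=P[y-40:y+40,x-40:x+40].reshape(-1,3); w=w[(w[:,2]>.012)]
    w=w[np.hypot(*(w[:,:2]-P[y,x,:2]).T)<.075]
    print(nm,P[y,x],w.min(0),w.max(0))
```

```text
base 2596 [ 0.55215803 -0.13385732  0.02371438] [ 0.49673766 -0.23393212  0.01803033] [ 0.61701109 -0.06716109  0.02866593]
((556.7525634765625, -150.46893310546875), (118.73339080810547, 165.33135986328125), 1.2821232080459595)
258 [ 0.577 -0.118  0.057] [ 0.534 -0.119  0.06 ] midz [ 0.555 -0.118  0.062]
264 [ 0.575 -0.131  0.059] [ 0.537 -0.131  0.057] midz [ 0.555 -0.131  0.061]
270 [ 0.568 -0.143  0.063] [ 0.545 -0.143  0.064] midz [ 0.557 -0.143  0.067]
276 [ 0.587 -0.156  0.05 ] [ 0.525 -0.156  0.051] midz [ 0.554 -0.155  0.069]
282 [ 0.588 -0.169  0.054] [ 0.525 -0.169  0.052] midz [ 0.554 -0.167  0.077]
288 [ 0.588 -0.181  0.06 ] [ 0.527 -0.181  0.059] midz [ 0.556 -0.18   0.079]
294 [ 0.589 -0.193  0.065] [ 0.526 -0.193  0.065] midz [ 0.555 -0.191  0.085]
300 [ 0.588 -0.205  0.07 ] [ 0.526 -0.205  0.068] midz [ 0.554 -0.203  0.09 ]
306 [ 0.59  -0.217  0.073] [ 0.528 -0.217  0.074] midz [ 0.556 -0.215  0.09 ]
312 [ 0.589 -0.229  0.079] [ 0.527 -0.229  0.078] midz [ 0.556 -0.227  0.095]
318 [ 0.589 -0.241  0.083] [ 0.527 -0.241  0.081] midz [ 0.555 -0.238  0.103]
324 [ 0.59  -
[... 187 characters left out ...]
.094] midz [ 0.558 -0.272  0.113]
342 [ 0.59  -0.286  0.103] [ 0.528 -0.287  0.097] midz [ 0.558 -0.283  0.116]
348 [ 0.592 -0.298  0.106] [ 0.529 -0.297  0.105] midz [ 0.559 -0.294  0.121]
354 [ 0.584 -0.308  0.115] [ 0.538 -0.306  0.121] midz [ 0.561 -0.306  0.12 ]
360 [ 0.572 -0.32   0.115] [ 0.538 -0.319  0.115] midz [ 0.556 -0.318  0.119]
tin [ 0.68772497 -0.29517973  0.02115664] [ 0.65220885 -0.34694596  0.01211064] [ 0.72759348 -0.24468534  0.02770715]
mug [ 0.71398816 -0.12532736  0.0532365 ] [ 0.6663009  -0.16800368  0.02208723] [ 0.75332224 -0.05198164  0.09789123]
plug [ 0.39079434 -0.11324498  0.02139184] [ 0.36710599 -0.13887606  0.01211744] [ 0.4510358  -0.08735944  0.90026629]
```

Run:
```python
from h import *
for n in ['top0','scene0']:
    c=dict(np.load(f'pics/{n}.npz')); im=c['pixels'][:,:,::-1]
    a=im[165:245,225:375] if n=='top0' else im[175:285,220:345]
    cv2.imwrite(f'pics/{n}z.png',cv2.resize(a,None,fx=5,fy=5,interpolation=2))
```

```text
(no output)
```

View pics/top0z.png

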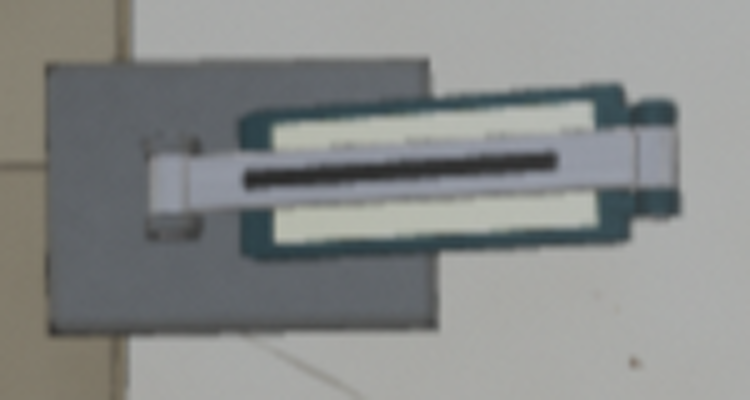

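View pics/scene0z.png

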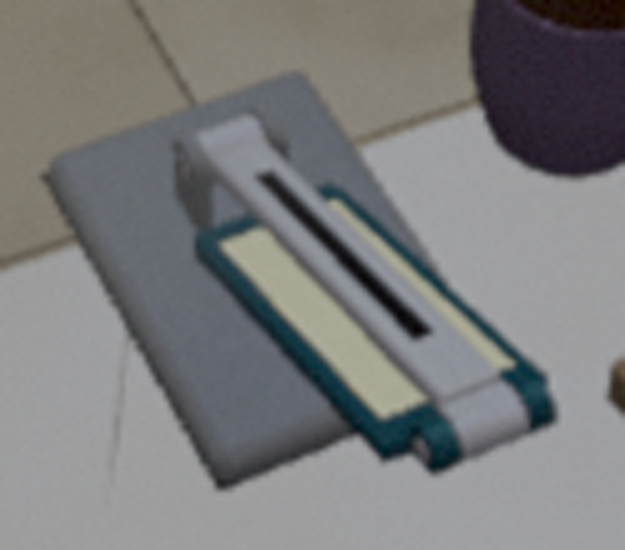

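```bash
cat >> h.py <<'E'
def Rt(phi,pitch=0):
    """tool z = +x world (pitched down by pitch), tool x = (0,sin phi,cos phi) (roll phi)"""
    z=np.array([1,0,0.]);x=np.array([0,np.sin(np.radians(phi)),np.cos(np.radians(phi))]);
    M=np.stack([x,np.cross(z,x),z],1)
    return R.from_rotvec([0,np.radians(pitch),0])*R.from_matrix(M)
def rows(p1,r1,n,start=None,g=0):
    """n rows from start (measured if None) to (p1,r1)"""
    if start is None:
        s=bot.state(); p,r=np.array(s['ee_pos']),R.from_quat(s['eef_rot'])
    else: p,r=start
    out=[];p0,r0=p,r; tot=(r0.inv()*r1).as_rotvec()
    for i in range(1,n+1):
        pt=p0+(np.array(p1)-p0)*i/n; rt=r0*R.from_rotvec(tot*i/n)
        a=np.round(r.inv().apply(pt-p)*1000,1); b=np.round(np.degrees((r.inv()*rt).as_rotvec()),2)
        out.append([*a.tolist(),*b.tolist(),g]); p=p+r.apply(a/1000); r=r*R.from_rotvec(np.radians(b))
    print('max',np.abs(np.array(out)[:,:3]).max(),np.abs(np.array(out)[:,3:6]).max())
    for o in out: print(o)
    return p,r
def st():
    s=bot.state(); r=R.from_quat(s['eef_rot']); M=r.as_matrix()
    print('t',round(s['t'],2),'p',s['ee_pos'].round(4),'z',M[:,2].round(3),'x',M[:,0].round(3),'tip',(s['ee_pos']+.173*M[:,2]).round(4)); print('F',s['contact_force'].round(2),'q',s['joint_pos'].round(2),'g',round(s['gripper_width'],3))
E
python3 - <<'E'
from h import *
rows([.30,-.36,.30],Rt(20),16)
E
```

```text
max 9.3 5.25
[8.8, -4.9, 6.5, -2.03, 5.25, 0.11, 0]
[8.2, -5.1, 7.2, -2.03, 5.24, 0.11, 0]
[7.5, -5.4, 7.6, -2.03, 5.25, 0.11, 0]
[6.8, -5.7, 8.1, -2.03, 5.25, 0.11, 0]
[6.0, -6.0, 8.5, -2.03, 5.24, 0.1, 0]
[5.1, -6.3, 8.8, -2.04, 5.25, 0.11, 0]
[4.4, -6.7, 9.0, -2.03, 5.25, 0.11, 0]
[3.5, -6.9, 9.1, -2.03, 5.24, 0.11, 0]
[2.7, -7.3, 9.1, -2.03, 5.25, 0.11, 0]
[1.8, -7.7, 9.1, -2.03, 5.25, 0.11, 0]
[1.0, -7.9, 9.0, -2.03, 5.24, 0.11, 0]
[0.1, -8.3, 8.6, -2.03, 5.25, 0.11, 0]
[-0.6, -8.6, 8.4, -2.03, 5.25, 0.1, 0]
[-1.4, -8.8, 8.0, -2.04, 5.24, 0.11, 0]
[-2.2, -9.2, 7.5, -2.03, 5.25, 0.11, 0]
[-2.8, -9.3, 6.9, -2.03, 5.25, 0.11, 0]
```

Request:
arm_command([
  [[8.8, -4.9, 6.5, -2.03, 5.25, 0.11, 0], [8.2, -5.1, 7.2, -2.03, 5.25, 0.11, 0], [7.5, -5.4, 7.6, -2.03, 5.25, 0.11, 0], [6.8, -5.7, 8.1, -2.03, 5.25, 0.11, 0], [6, -6, 8.5, -2.03, 5.25, 0.11, 0], [5.1, -6.3, 8.8, -2.03, 5.25, 0.11, 0], [4.4, -6.7, 9, -2.03, 5.25, 0.11, 0], [3.5, -6.9, 9.1, -2.03, 5.25, 0.11, 0]],
], force=20)

```text
t: 0.82
ee_pos: [0.2497, -0.4226, 0.3524]
eef_rot: [0.907, 0.171, 0.379, 0.067]
contact_force: [-0.6, -0.9, -1.0]
gripper_width: -0.004
```

Request:
arm_command([
  [[2.7, -7.3, 9.1, -2.03, 5.25, 0.11, 0], [1.8, -7.7, 9.1, -2.03, 5.25, 0.11, 0], [1, -7.9, 9, -2.03, 5.25, 0.11, 0], [0.1, -8.3, 8.6, -2.03, 5.25, 0.11, 0], [-0.6, -8.6, 8.4, -2.03, 5.25, 0.11, 0], [-1.4, -8.8, 8, -2.03, 5.25, 0.11, 0], [-2.2, -9.2, 7.5, -2.03, 5.25, 0.11, 0], [-2.8, -9.3, 6.9, -2.03, 5.25, 0.11, 0]],
])

```text
t: 1.48
ee_pos: [0.2889, -0.3817, 0.3068]
eef_rot: [0.758, 0.131, 0.628, 0.116]
contact_force: [0.7, -1.1, 0.1]
gripper_width: 0.005
```

Run:
```python
from h import *
st(); print(rows([.345,-.321,.085],Rt(20),8)[0])
c=snap('scene','s1.png'); snap('wrist','w1.png')
```

```text
t 1.48 p [ 0.2889 -0.3817  0.3068] z [ 0.983 -0.011 -0.184] x [0.177 0.345 0.922] tip [ 0.4589 -0.3837  0.2749]
F [ 0.66 -1.12  0.13] q [-1.4   0.33 -1.   -0.54  1.31  2.01] g 0.005
max 23.3 1.28
[-21.7, -16.2, 11.9, -0.38, 1.28, 0.03, 0]
[-22.0, -16.3, 11.3, -0.38, 1.27, 0.03, 0]
[-22.2, -16.3, 10.8, -0.38, 1.28, 0.03, 0]
[-22.4, -16.4, 10.1, -0.38, 1.27, 0.03, 0]
[-22.7, -16.5, 9.5, -0.38, 1.28, 0.03, 0]
[-22.9, -16.4, 8.9, -0.38, 1.28, 0.03, 0]
[-23.1, -16.6, 8.2, -0.37, 1.27, 0.03, 0]
[-23.3, -16.6, 7.7, -0.38, 1.28, 0.03, 0]
[ 0.34500516 -0.32096973  0.08498118]
```

View pics/s1.png

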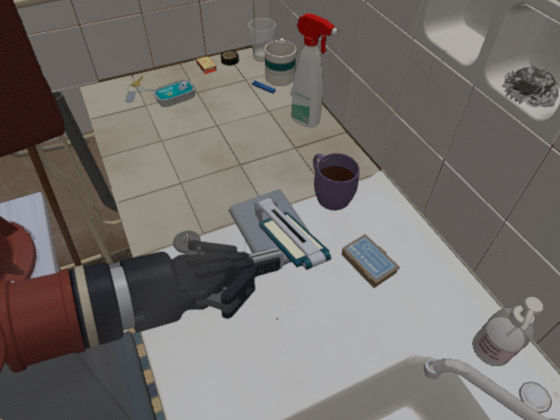

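View pics/w1.png

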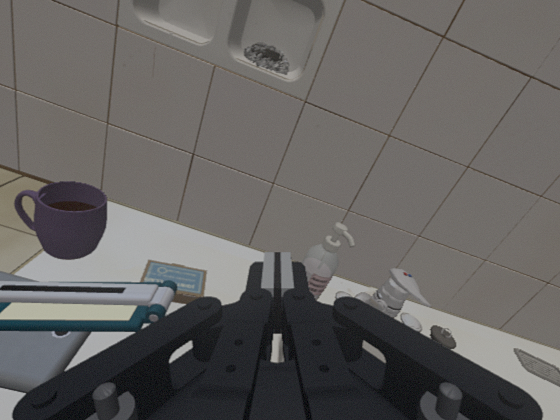

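Run:
```python
from h import *
print(rows([.335,-.325,.2],Rt(20),6)[0])
```

```text
max 14.9 1.72
[-11.6, -14.5, 10.7, -0.51, 1.72, 0.04, 0]
[-11.9, -14.6, 10.3, -0.5, 1.71, 0.05, 0]
[-12.2, -14.7, 9.7, -0.51, 1.72, 0.04, 0]
[-12.6, -14.8, 9.3, -0.51, 1.71, 0.05, 0]
[-12.8, -14.8, 8.7, -0.5, 1.72, 0.04, 0]
[-13.0, -14.9, 8.2, -0.51, 1.72, 0.04, 0]
[ 0.33498388 -0.32499875  0.20002485]
```

Request:
arm_command([
  [[0, 0, 0, 0, 0, 0, 0], [0, 0, 0, 0, 0, 0, 0], [0, 0, 0, 0, 0, 0, 0]],
])

```text
t: 1.83
ee_pos: [0.2888, -0.3828, 0.3071]
eef_rot: [0.759, 0.131, 0.627, 0.116]
contact_force: [-0.6, 0.5, 0.2]
gripper_width: 0.0
```

Run:
```python
from h import *
st();print(rows([.335,-.325,.2],Rt(20),6)[0])
```

```text
t 1.83 p [ 0.2888 -0.3828  0.3071] z [ 0.982 -0.012 -0.187] x [0.18  0.345 0.921] tip [ 0.4587 -0.3849  0.2748]
F [-0.58  0.51  0.25] q [-1.4   0.33 -1.   -0.52  1.31  2.  ] g 0.0
max 15.1 1.73
[-11.7, -14.7, 10.8, -0.51, 1.73, 0.04, 0]
[-12.1, -14.8, 10.3, -0.51, 1.72, 0.04, 0]
[-12.4, -14.9, 9.8, -0.51, 1.73, 0.04, 0]
[-12.7, -15.0, 9.3, -0.51, 1.73, 0.04, 0]
[-12.9, -15.0, 8.7, -0.51, 1.72, 0.05, 0]
[-13.3, -15.1, 8.3, -0.51, 1.73, 0.04, 0]
[ 0.33501494 -0.32499595  0.1999832 ]
```

Request:
arm_command([
  [[-11.7, -14.7, 10.8, -0.51, 1.73, 0.04, 0], [-12.1, -14.8, 10.3, -0.51, 1.73, 0.04, 0], [-12.4, -14.9, 9.8, -0.51, 1.73, 0.04, 0], [-12.7, -15, 9.3, -0.51, 1.73, 0.04, 0], [-12.9, -15, 8.7, -0.51, 1.73, 0.04, 0], [-13.3, -15.1, 8.3, -0.51, 1.73, 0.04, 0], [0, 0, 0, 0, 0, 0, 0]],
])

```text
t: 2.42
ee_pos: [0.3155, -0.3543, 0.2358]
eef_rot: [0.724, 0.125, 0.667, 0.12]
contact_force: [0.4, -0.5, -0.8]
gripper_width: -0.005
```

Run:
```python
from h import *
st();a=rows([.338,-.325,.085],Rt(20),7);print(a[0])
```

```text
t 2.42 p [ 0.3155 -0.3543  0.2358] z [ 0.997 -0.007 -0.08 ] x [0.078 0.342 0.937] tip [ 0.488  -0.3555  0.2219]
F [ 0.37 -0.46 -0.77] q [-1.32  0.77 -1.18 -1.64  1.3   2.5 ] g -0.005
max 18.8 0.64
[-18.5, -11.2, 4.9, -0.17, 0.64, -0.0, 0]
[-18.6, -11.2, 4.7, -0.17, 0.64, -0.0, 0]
[-18.6, -11.3, 4.4, -0.17, 0.63, -0.0, 0]
[-18.6, -11.2, 4.1, -0.16, 0.64, -0.01, 0]
[-18.7, -11.3, 4.0, -0.17, 0.64, 0.0, 0]
[-18.7, -11.3, 3.7, -0.17, 0.64, 0.0, 0]
[-18.8, -11.2, 3.4, -0.17, 0.64, -0.0, 0]
[ 0.33796715 -0.3250295   0.08502569]
```

```bash
cat > kin.py <<'E'
import numpy as np
from scipy.spatial.transform import Rotation as R
def fk(q,th):
    h,a0,L1,e,L2,d4,d=th
    # base yaw z; shoulder pitch +y ; elbow pitch -q3 ; q4 pitch ; q5 yaw ; q6 roll
    Ry=lambda a:R.from_rotvec([0,a,0]);Rz=lambda a:R.from_rotvec([0,0,a])
    r=Rz(q[0]);p=r.apply([a0,0,h]); r=r*Ry(q[1]); p=p+r.apply([e,0,L1]); r=r*Ry(-q[2]); p=p+r.apply([L2,0,0])
    r=r*Ry(q[3]); p=p+r.apply([d4,0,0]); r=r*Rz(q[4]*SG[0]); p=p+r.apply([d,0,0]); r=r*R.from_rotvec([q[5]*SG[1],0,0])
    # tool z along local x ; at q6=pi tool x up
    M=np.array([[0,0,1],[0,1,0],[-1,0,0]]).astype(float)
    return p,r*R.from_matrix(M)
SG=[1,1]
E
python3 - <<'E'
from kin import *
import kin
from scipy.optimize import least_squares
from h import bot
s=bot.state()
D=[([-1.32127,.29127,-.15414,1.12669,0,1.43149],[.19897,-.4856,.40413],[.98116,.19319,0,-.00065]),
([-1.40,.33,-1.00,-.52,1.31,2.00],[.2888,-.3828,.3071],[.759,.131,.627,.116]),
(s['joint_pos'],s['ee_pos'],s['eef_rot'])]
for a in(1,-1):
  for b in (1,-1):
    kin.SG=[a,b]; print(a,b,[round(float(np.degrees((fk(q,np.ones(7))[1].inv()*R.from_quat(o)).magnitude())),2) for q,p,o in D])
kin.SG=[1,1]
best=min(((a,b) for a in(1,-1) for b in(1,-1)),key=lambda g:(setattr(kin,'SG',list(g)),sum((fk(q,np.ones(7))[1].inv()*R.from_quat(o)).magnitude() for q,p,o in D))[1])
kin.SG=list(best);print(best)
f=lambda th:np.concatenate([(fk(q,th)[0]-p)*1e3 for q,p,o in D]+[(np.array(th)-[.2,0,.4,0,.4,.1,.15])*.5])
r=least_squares(f,[.2,0,.4,0,.4,.1,.15]);print(r.x.round(3),r.fun.round(1))
E
```

```text
1 1 [0.0, 0.29, 0.0]
1 -1 [164.04, 131.1, 73.92]
-1 1 [0.0, 150.08, 149.14]
-1 -1 [164.04, 167.7, 155.45]
(1, 1)
[ 0.551 -0.637  0.939  0.262  0.707  0.44   0.227] [-70.6 -18.   -0.   -0.5  -0.1   0.    0.5   0.1   0.    0.2  -0.3   0.3
   0.1   0.2   0.2   0. ]
```

```bash
cat >> h.py <<'E'
_st=st
def st():
    _st(); s=bot.state()
    open('log.txt','a').write(repr([s['joint_pos'].tolist(),s['ee_pos'].tolist(),s['eef_rot'].tolist()])+'\n')
E
python3 - <<'E'
from h import *
open('log.txt','a').write(repr([[-1.32127,.29127,-.15414,1.12669,0,1.43149],[.19897,-.4856,.40413],[.98116,.19319,0,-.00065]])+'\n')
open('log.txt','a').write(repr([[-1.40,.33,-1.00,-.52,1.31,2.00],[.2888,-.3828,.3071],[.759,.131,.627,.116]])+'\n')
st();a=rows([.36,-.35,.30],Rt(20,40),8);print(a[0])
E
```

```text
t 2.42 p [ 0.3155 -0.3543  0.2358] z [ 0.997 -0.007 -0.08 ] x [0.078 0.342 0.937] tip [ 0.488  -0.3555  0.2219]
F [ 0.37 -0.46 -0.77] q [-1.32  0.77 -1.18 -1.64  1.3   2.5 ] g -0.005
max 9.4 4.15
[8.1, 2.4, 4.9, 1.56, -4.14, -0.02, 0]
[8.5, 2.4, 4.2, 1.56, -4.14, -0.02, 0]
[8.7, 2.6, 3.6, 1.56, -4.14, -0.02, 0]
[9.0, 2.7, 2.8, 1.56, -4.14, -0.02, 0]
[9.1, 2.7, 2.1, 1.56, -4.14, -0.02, 0]
[9.3, 2.8, 1.3, 1.56, -4.15, -0.02, 0]
[9.4, 2.9, 0.6, 1.56, -4.14, -0.02, 0]
[9.3, 2.8, -0.1, 1.56, -4.14, -0.02, 0]
[ 0.36001129 -0.35000211  0.2999811 ]
```

Request:
arm_command([
  [[8.1, 2.4, 4.9, 1.56, -4.14, 0, 0], [8.5, 2.4, 4.2, 1.56, -4.14, 0, 0], [8.7, 2.6, 3.6, 1.56, -4.14, 0, 0], [9, 2.7, 2.8, 1.56, -4.14, 0, 0], [9.1, 2.7, 2.1, 1.56, -4.14, 0, 0], [9.3, 2.8, 1.3, 1.56, -4.14, 0, 0], [9.4, 2.9, 0.6, 1.56, -4.14, 0, 0], [9.3, 2.8, 0, 1.56, -4.14, 0, 0]],
])

```text
t: 3.08
ee_pos: [0.3408, -0.3573, 0.2859]
eef_rot: [0.849, 0.145, 0.499, 0.092]
contact_force: [-0.6, -0.3, -0.9]
gripper_width: 0.003
```

```bash
cat > fit.py <<'E'
import numpy as np, kin
from kin import *
from scipy.optimize import least_squares
D=[eval(l) for l in open('log.txt')]
def fk2(q,th):
    h,a0,L1,e,L2,d4,d,ly,f=th
    Ry=lambda a:R.from_rotvec([0,a,0]);Rz=lambda a:R.from_rotvec([0,0,a])
    r=Rz(q[0]);p=r.apply([a0,ly,h]); r=r*Ry(q[1]); p=p+r.apply([e,0,L1]); r=r*Ry(-q[2]); p=p+r.apply([L2,0,f])
    r=r*Ry(q[3]); p=p+r.apply([d4,0,0]); r=r*Rz(q[4]); p=p+r.apply([d,0,0]); r=r*R.from_rotvec([q[5],0,0])
    return p,r*R.from_matrix(np.array([[0,0,1],[0,1,0],[-1,0,0]]).astype(float))
th0=np.array([.2,0,.4,0,.4,.1,.15,.07,0]); reg=np.array([.5,5,.5,5,.5,.5,.5,.5,5])*.3
f=lambda th:np.concatenate([(fk2(q,th)[0]-p)*1e3 for q,p,o in D]+[(th-th0)*reg*10])
sol=least_squares(f,th0); th=sol.x
if __name__=='__main__': print(th.round(3),sol.fun.round(1))
E
python3 - <<'E'
from h import *
st()
E
python3 fit.py
```

```text
t 3.08 p [ 0.3408 -0.3573  0.2859] z [ 0.874 -0.011 -0.485] x [0.46  0.337 0.821] tip [ 0.4921 -0.3593  0.202 ]
F [-0.58 -0.32 -0.93] q [-1.22  0.27 -0.9  -0.17  0.95  1.89] g 0.003
[ 0.321 -0.048  0.535  0.03   0.403  0.143  0.151  0.073  0.052] [-0.1 -0.  -0.  -0.7  0.1 -0.4  0.4  0.1  0.1  0.4 -0.1  0.3  0.2 -0.7
  0.2  0.4  0.   0.1  0.   0.   0.8]
```

```bash
cat > ik.py <<'E'
from fit import *
lo=np.array([-2.52,-.91,-1.3,-1.96,-1.52,-3.14])+.02;hi=np.array([2.52,1.74,1.37,2.02,1.47,3.14])-.02
def ik(p,r,q0):
    g=lambda q:np.concatenate([(fk2(q,th)[0]-p)*10,(fk2(q,th)[1].inv()*r).as_rotvec()])
    s=least_squares(g,np.clip(q0,lo+1e-3,hi-1e-3),bounds=(lo,hi)); return s.x,np.abs(s.fun).max()
def best(p,r):
    b=(None,9)
    for q1 in(-1.2,-.5):
      for q6 in(-1.5,1.5):
        s=ik(p,r,np.array([q1,.4,-.8,.3,.6,q6]))
        if s[1]<b[1]: b=s
        if b[1]<1e-3: return b
    return b
E
cat > scan.py <<'E'
from ik import *
from h import Rt
H=np.array([.556,-.120,.052])
def liftpos(a,off):  # finger axis point at arm angle a
    a=np.radians(a); u=np.array([0,-np.cos(a),np.sin(a)]); z=np.array([0,np.sin(a),np.cos(a)])
    return H+.2*u-.008*z-off*z
for pitch in(0,15,30,45):
  for a in(20,55,90):
    pt=liftpos(a,.022); 
    for fl in (0,180,-90,90):
        r=Rt(a+fl,pitch); z=r.as_matrix()[:,2]
        p=pt+[.01,0,0]-z*.150
        q,e=best(p,r); print(pitch,a,fl,p.round(3),q.round(2),round(e,4))
E
python3 scan.py
```

```text
0 20 0 [ 0.416 -0.318  0.092] [-1.06  1.17 -1.   -1.94  1.09  2.6 ] 0.0847
0 20 180 [ 0.416 -0.318  0.092] [-1.06  1.17 -1.   -1.94  1.09 -0.55] 0.0847
0 20 -90 [ 0.416 -0.318  0.092] [-1.06  1.17 -1.   -1.94  1.09 -2.12] 0.0847
0 20 90 [ 0.416 -0.318  0.092] [-1.06  1.17 -1.   -1.94  1.09  1.02] 0.0847
0 55 0 [ 0.416 -0.259  0.199] [-0.98  0.94 -1.2  -1.94  1.    2.01] 0.1078
0 55 180 [ 0.416 -0.259  0.199] [-0.98  0.94 -1.2  -1.94  1.   -1.13] 0.1078
0 55 -90 [ 0.416 -0.259  0.199] [-0.98  0.94 -1.2  -1.94  1.   -2.7 ] 0.1078
0 55 90 [ 0.416 -0.259  0.199] [-0.98  0.94 -1.2  -1.94  1.    0.44] 0.1078
0 90 0 [ 0.416 -0.15   0.252] [-0.82  0.59 -1.28 -1.43  1.01  1.22] 0.2351
0 90 180 [ 0.416 -0.15   0.252] [-0.82  0.59 -1.28 -1.43  1.01 -1.92] 0.2351
0 90 -90 [ 0.416 -0.15   0.252] [-0.82  0.59 -1.28 -1.43  1.01  2.79] 0.2351
0 90 90 [ 0.416 -0.15   0.252] [-0.82  0.59 -1.28 -1.43  1.01 -0.35] 0.2351
15 20 0 [ 0.421 -0.318  0.131] [-1.03  0.9  -1.05 -1.47  0.98  2.38] 0.0
15 20 180 [ 0.421 -0.318  0.131] [-1.03  0.9  -1.05 -1.47  0.98 -0.76] 0.0
15 20 -90 [ 0.421 -0.318  0.131] [-1.
[... 1802 characters left out ...]
 -0.79 -0.23  0.58 -2.63] 0.0
45 20 90 [ 0.46  -0.318  0.198] [-0.89  0.45 -0.79 -0.23  0.58  0.51] 0.0
45 55 0 [ 0.46  -0.259  0.305] [-0.8   0.2  -0.8  -0.04  0.53  1.55] 0.0
45 55 180 [ 0.46  -0.259  0.305] [-0.8   0.2  -0.8  -0.04  0.53 -1.59] 0.0
45 55 -90 [ 0.46  -0.259  0.305] [-0.8   0.2  -0.8  -0.03  0.53  3.12] 0.0019
45 55 90 [ 0.46  -0.259  0.305] [-0.8   0.2  -0.8  -0.04  0.53 -0.02] 0.0
45 90 0 [ 0.46  -0.15   0.358] [-0.59  0.02 -0.87 -0.01  0.41  1.13] 0.0
45 90 180 [ 0.46  -0.15   0.358] [-0.59  0.02 -0.87 -0.01  0.41 -2.02] 0.0
45 90 -90 [ 0.46  -0.15   0.358] [-0.59  0.02 -0.87 -0.01  0.41  2.7 ] 0.0
45 90 90 [ 0.46  -0.15   0.358] [-0.59  0.02 -0.87 -0.01  0.41 -0.44] 0.0
```

```bash
cat > scan2.py <<'E'
from ik import *
from h import Rt
H=np.array([.556,-.120,.052])
def lift(a,off=.022,pitch=None):
    pitch=15+15*(a-20)/70 if pitch is None else pitch
    A=np.radians(a); u=np.array([0,-np.cos(A),np.sin(A)]); z=np.array([0,np.sin(A),np.cos(A)])
    pt=H+.2*u-.008*z-off*z; pt[0]=.530
    r=Rt(a,pitch); return pt-r.as_matrix()[:,2]*.125,r
V=np.array([.556,-.128,.252])
def swing(b,off=.012,rho=.12,pitch=30,tipx=.538,flip=0):
    B=np.radians(b); d=np.array([0,-np.sin(B),-np.cos(B)]);n=np.array([0,np.cos(B),-np.sin(B)])
    pt=V+rho*d+off*n; pt[0]=.530
    r=Rt(90+b+flip,pitch); z=r.as_matrix()[:,2]
    return pt-z*(.173-(tipx-.53)/z[0]),r
if __name__=='__main__':
    q=np.array([-1.03,.9,-1.05,-1.47,.98,2.38])
    for a in range(20,95,10):
        p,r=lift(a); q,e=ik(p,r,q); print('lift',a,p.round(3),q.round(2),round(e,4))
    for pt in(30,20):
      for b in range(0,101,20):
        p,r=swing(b,pitch=pt); q,e=ik(p,r,q); print('sw',pt,b,p.round(3),q.round(2),round(e,4))
E
python3 scan2.py
```

```text
lift 20 [ 0.409 -0.318  0.125] [-1.06  0.92 -1.07 -1.49  1.    2.36] 0.0
lift 30 [ 0.411 -0.308  0.163] [-1.04  0.78 -1.1  -1.33  0.97  2.15] 0.0
lift 40 [ 0.412 -0.292  0.199] [-1.01  0.64 -1.12 -1.17  0.93  1.96] 0.0
lift 50 [ 0.414 -0.272  0.232] [-0.97  0.51 -1.14 -1.03  0.88  1.78] 0.0
lift 60 [ 0.415 -0.246  0.26 ] [-0.92  0.39 -1.15 -0.91  0.82  1.61] 0.0
lift 70 [ 0.417 -0.217  0.284] [-0.86  0.28 -1.16 -0.8   0.75  1.45] 0.0
lift 80 [ 0.419 -0.184  0.302] [-0.79  0.19 -1.17 -0.71  0.68  1.31] 0.0
lift 90 [ 0.422 -0.15   0.314] [-0.7   0.11 -1.18 -0.64  0.59  1.17] 0.0
sw 30 0 [ 0.388 -0.116  0.214] [-0.69  0.35 -1.28 -0.82  0.61  1.09] 0.1118
sw 30 20 [ 0.388 -0.158  0.217] [-0.8   0.4  -1.28 -0.92  0.68  0.71] 0.0439
sw 30 40 [ 0.388 -0.196  0.234] [-0.88  0.36 -1.24 -0.87  0.73  0.33] 0.0
sw 30 60 [ 0.388 -0.226  0.263] [-0.93  0.26 -1.16 -0.65  0.77 -0.07] 0.0
sw 30 80 [ 0.388 -0.244  0.301] [-0.97  0.16 -1.08 -0.45  0.79 -0.45] 0.0
sw 30 100 [ 0.388 -0.248  0.343] [-0.97  0.06 -1.02 -0.29  0.8  -0.81] 0.0
sw 20 0 [ 0.375 -0.116  0.188] [-0.79  0.47 -1.28 -0.86  0.84  0.95] 0.2213
sw 20 20 [ 0.375 -0.158  0.191] [-0.88  0.52 -1.28 -0.98  0.88  0.6 ] 0.194
sw 20 40 [ 0.375 -0.196  0.209] [-0.95  0.52 -1.28 -1.08  0.91  0.3 ] 0.1071
sw 20 60 [ 0.375 -0.226  0.238] [-1.    0.49 -1.28 -1.16  0.91  0.02] 0.0149
sw 20 80 [ 0.375 -0.244  0.276] [-1.03  0.35 -1.23 -0.97  0.93 -0.34] 0.0
sw 20 100 [ 0.375 -0.248  0.317] [-1.03  0.21 -1.18 -0.77  0.94 -0.69] 0.0
```

Run:
```python
from scan2 import *
from h import rows,bot
s=bot.state();q=s['joint_pos']
p,r=lift(20,.034)
for n,d in dict(back=[-.065,0,0],side=[0,-.05,0],at=[0,0,0]).items():
    print(n,(p+d).round(4),ik(p+d,r,q))
st=(s['ee_pos'],R.from_quat(s['eef_rot']))
a=rows(p+[-.03,-.05,.03],r,6); a=rows(p+[0,-.05,0],r,2,a)
```

```text
back [ 0.3443 -0.3223  0.1133] (array([-1.21292465,  0.92012061, -1.12662571, -1.39374328,  1.13074329,
        2.18713884]), np.float64(1.1011705436381192e-09))
side [ 0.4093 -0.3723  0.1133] (array([-1.1156615 ,  0.90486402, -0.95129124, -1.30874142,  1.05034792,
        2.30606995]), np.float64(1.1102230246251565e-15))
at [ 0.4093 -0.3223  0.1133] (array([-1.06173506,  0.94636471, -1.05129483, -1.49497005,  1.00367097,
        2.35831555]), np.float64(4.176103907127526e-12))
max 20.4 2.24
[-17.4, -3.8, 17.2, -0.69, 2.23, -0.04, 0]
[-18.1, -4.0, 16.4, -0.69, 2.24, -0.03, 0]
[-18.7, -4.2, 15.6, -0.69, 2.23, -0.04, 0]
[-19.3, -4.4, 14.9, -0.69, 2.23, -0.04, 0]
[-19.8, -4.6, 14.0, -0.69, 2.24, -0.04, 0]
[-20.4, -4.8, 13.3, -0.7, 2.23, -0.03, 0]
max 18.4 0.01
[-10.0, -3.6, 18.3, 0.0, 0.0, -0.0, 0]
[-9.9, -3.7, 18.4, 0.01, 0.0, -0.0, 0]
```

Request:
arm_command([
  [[-17.4, -3.8, 17.2, -0.69, 2.23, 0, 0], [-18.1, -4, 16.4, -0.69, 2.23, 0, 0], [-18.7, -4.2, 15.6, -0.69, 2.23, 0, 0], [-19.3, -4.4, 14.9, -0.69, 2.23, 0, 0], [-19.8, -4.6, 14, -0.69, 2.23, 0, 0], [-20.4, -4.8, 13.3, -0.69, 2.23, 0, 0], [0, 0, 0, 0, 0, 0, 0], [0, 0, 0, 0, 0, 0, 0]],
])

```text
t: 3.75
ee_pos: [0.3802, -0.3728, 0.1394]
eef_rot: [0.782, 0.134, 0.6, 0.103]
contact_force: [-0.3, 0.0, -1.2]
gripper_width: -0.0
```

```bash
python3 - <<'E'
from scan2 import *
from h import rows,bot,st
st()
p,r=lift(20,.034); rows(p+[0,-.05,0],r,6)
E
python3 fit.py
```

```text
t 3.75 p [ 0.3802 -0.3728  0.1394] z [ 0.966 -0.    -0.259] x [0.244 0.333 0.911] tip [ 0.5473 -0.3728  0.0946]
F [-0.33  0.04 -1.23] q [-1.18  0.85 -1.   -1.24  1.1   2.25] g -0.0
max 5.9 0.1
[-2.8, -1.1, 5.8, 0.0, 0.0, -0.1, 0]
[-2.7, -1.0, 5.8, 0.0, 0.01, -0.09, 0]
[-2.8, -1.1, 5.8, 0.0, 0.0, -0.1, 0]
[-2.7, -1.1, 5.8, 0.0, 0.01, -0.1, 0]
[-2.8, -1.0, 5.8, 0.0, -0.0, -0.09, 0]
[-2.7, -1.1, 5.9, 0.0, 0.0, -0.1, 0]
[ 0.301 -0.002  0.509  0.003  0.385  0.12   0.151  0.073  0.06 ] [-0.1  0.  -0.1 -0.9  0.7 -0.8  0.4 -0.2  0.3  0.5 -0.7  0.7  0.2  0.2
 -0.2  0.2 -0.   0.2  0.1 -0.   0.   0.   0.   0.9]
```

Request:
arm_command([
  [[-4.1, -1.6, 8.7, 0, 0, 0, 0], [-4.1, -1.6, 8.7, 0, 0, 0, 0], [-4.1, -1.6, 8.7, 0, 0, 0, 0], [-4.1, -1.6, 8.7, 0, 0, 0, 0], [4.3, -11.8, 0, 0, 0, 0, 0], [4.3, -11.8, 0, 0, 0, 0, 0], [4.3, -11.8, 0, 0, 0, 0, 0], [4.3, -11.8, 0, 0, 0, 0, 0]],
])

```text
t: 4.42
ee_pos: [0.4105, -0.3229, 0.1174]
eef_rot: [0.78, 0.136, 0.601, 0.106]
contact_force: [0.4, 0.0, -0.8]
gripper_width: 0.0
```

Run:
```python
from scan2 import *
from h import *
st()
print(lift(20,.034)[0])
snap('scene','s2.png')
c=snap('top','t2.png'); im=c['pixels'][150:290,200:400,::-1]; cv2.imwrite('pics/t2z.png',cv2.resize(im,None,fx=4,fy=4))
```

```text
t 4.42 p [ 0.4105 -0.3229  0.1174] z [ 0.967 -0.003 -0.254] x [0.24  0.34  0.909] tip [ 0.5778 -0.3233  0.0734]
F [ 0.41  0.04 -0.8 ] q [-1.06  0.97 -1.05 -1.54  1.    2.37] g 0.0
[ 0.40925927 -0.32230337  0.11328932]
```

View pics/s2.png

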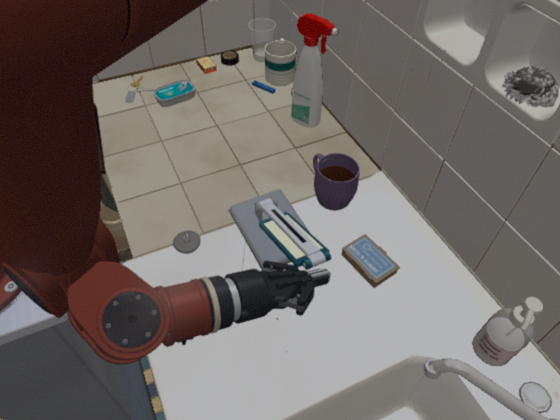

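View pics/t2z.png

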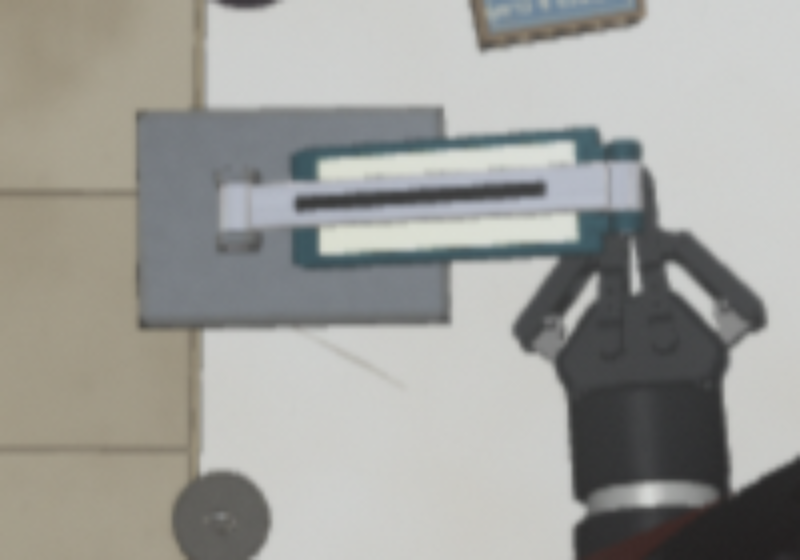

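```bash
cat > seq.py <<'E'
from scan2 import *
from h import *
def seq(L,g=0):
    s=bot.state();p,r=np.array(s['ee_pos']),R.from_quat(s['eef_rot'])
    for P1,R1 in L:
        a=np.round(r.inv().apply(P1-p)*1000,1)+0.; b=np.round(np.degrees((r.inv()*R1).as_rotvec()),1)+0.
        print('['+', '.join(f'{v:g}' for v in [*a,*b,g])+'],')
        p=p+r.apply(a/1000); r=r*R.from_rotvec(np.radians(b))
E
python3 - <<'E'
from seq import *
seq([lift(20,.029),lift(20,.025),lift(20,.022)]+[lift(a) for a in (23,26,30,34,38)])
E
```

```text
[1.2, -0.7, -1.4, 0.1, -0.2, -0.2, 0],
[3.9, 0, -0.9, 0, 0, 0, 0],
[2.9, -0.1, -0.8, 0, 0, 0, 0],
[11.5, 1.7, -2.6, 0.2, -0.6, -3, 0],
[11.4, 1.7, -2.8, 0.3, -0.6, -3, 0],
[15.3, 2.2, -3.7, 0.4, -0.7, -4, 0],
[15.1, 2.2, -3.8, 0.5, -0.7, -4, 0],
[15.1, 2.3, -3.9, 0.5, -0.7, -4, 0],
```

Request:
arm_command([
  [[1.2, -0.7, -1.4, 0, -0.2, -0.2, 0], [3.9, 0, -0.9, 0, 0, 0, 0], [2.9, 0, -0.8, 0, 0, 0, 0], [11.5, 1.7, -2.6, 0.2, -0.6, -3, 0], [11.4, 1.7, -2.8, 0.3, -0.6, -3, 0], [15.3, 2.2, -3.7, 0.4, -0.7, -4, 0], [15.1, 2.2, -3.8, 0.5, -0.7, -4, 0], [15.1, 2.3, -3.9, 0.5, -0.7, -4, 0]],
])

```text
t: 5.18
ee_pos: [0.4111, -0.2982, 0.1916]
eef_rot: [0.769, 0.264, 0.549, 0.192]
contact_force: [0.6, -4.8, -6.0]
gripper_width: 0.002
```

Run:
```python
from seq import *
st(); print(lift(38)[0])
snap('scene','s3.png'); c=snap('top','t3.png'); im=c['pixels'][150:290,200:400,::-1]; cv2.imwrite('pics/t3z.png',cv2.resize(im,None,fx=4,fy=4))
seq([lift(a) for a in (42,46,50,54,58,62,66,70)])
```

```text
t 5.18 p [ 0.4111 -0.2982  0.1916] z [ 0.946 -0.006 -0.323] x [0.258 0.618 0.743] tip [ 0.5748 -0.2992  0.1357]
F [ 0.61 -4.78 -6.03] q [-1.02  0.68 -1.11 -1.22  0.93  2.  ] g 0.002
[ 0.41170908 -0.29607199  0.19189318]
[15.2, 0.6, -3.2, 0.8, -0.6, -3.8, 0],
[14.9, 2.4, -3.8, 0.6, -0.6, -4, 0],
[14.8, 2.5, -3.8, 0.7, -0.6, -4, 0],
[14.8, 2.5, -3.8, 0.6, -0.5, -4, 0],
[14.7, 2.5, -3.6, 0.8, -0.5, -4, 0],
[14.6, 2.6, -3.4, 0.7, -0.4, -4, 0],
[14.6, 2.6, -3.3, 0.8, -0.4, -4, 0],
[14.5, 2.7, -3, 0.8, -0.3, -4, 0],
```

View pics/s3.png

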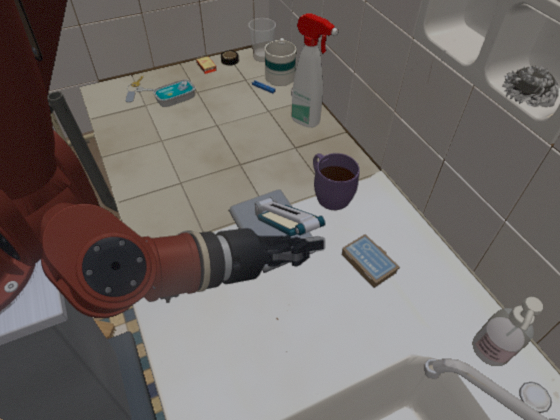

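View pics/t3z.png

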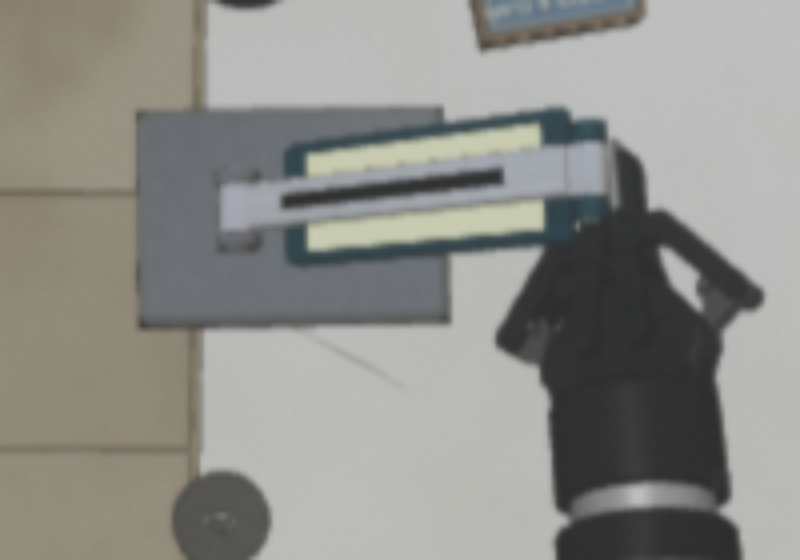

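The arm is rising with about 7.7 N on the tool, and the base hasn't moved (crop edges still at 137–445).

Request:
arm_command([
  [[15.2, 0.6, -3.2, 0.8, -0.6, -3.8, 0], [14.9, 2.4, -3.8, 0.6, -0.6, -4, 0], [14.8, 2.5, -3.8, 0.7, -0.6, -4, 0], [14.8, 2.5, -3.8, 0.6, -0.5, -4, 0], [14.7, 2.5, -3.6, 0.8, -0.5, -4, 0], [14.6, 2.6, -3.4, 0.7, -0.4, -4, 0], [14.6, 2.6, -3.3, 0.8, -0.4, -4, 0], [14.5, 2.7, -3, 0.8, -0.3, -4, 0]],
])

```text
t: 5.95
ee_pos: [0.4176, -0.2177, 0.2828]
eef_rot: [0.694, 0.485, 0.436, 0.304]
contact_force: [1.6, -5.0, -2.6]
gripper_width: 0.002
```

Run:
```python
from seq import *
st(); print(lift(70)[0])
c=snap('scene','s4.png'); im=c['pixels'][120:300,200:400,::-1]; cv2.imwrite('pics/s4z.png',cv2.resize(im,None,fx=3,fy=3))
c=snap('top','t4.png'); im=c['pixels'][150:290,200:400,::-1]; cv2.imwrite('pics/t4z.png',cv2.resize(im,None,fx=4,fy=4))
P=pts(c); 
m=P[...,2]>.06; m[:170]=0;m[240:]=0;m[:,:240]=0;m[:,345:]=0
for x in range(250,345,4):
    k=P[195:206,x]; print(x,k[5].round(3),c['pixels'][200,x])
seq([lift(a) for a in (73,76,79,82,84,86,87,88)])
```

```text
t 5.95 p [ 0.4176 -0.2177  0.2828] z [ 0.901 -0.    -0.435] x [0.15  0.939 0.31 ] tip [ 0.5734 -0.2177  0.2075]
F [ 1.62 -5.01 -2.59] q [-0.86  0.26 -1.15 -0.77  0.75  1.45] g 0.002
[ 0.41737889 -0.21659481  0.28391339]
250 [ 0.562 -0.101  0.025] [105 109 114]
254 [ 0.562 -0.109  0.026] [115 117 121]
258 [ 0.557 -0.118  0.062] [149 151 159]
262 [ 0.554 -0.127  0.088] [62 62 62]
266 [ 0.552 -0.134  0.107] [91 90 91]
270 [ 0.549 -0.142  0.127] [124 123 124]
274 [ 0.547 -0.149  0.147] [119 118 119]
278 [ 0.545 -0.156  0.16 ] [98 97 97]
282 [ 0.546 -0.164  0.151] [128 123 110]
286 [ 0.544 -0.17   0.17 ] [158 150 129]
290 [ 0.542 -0.176  0.186] [159 151 129]
294 [ 0.54  -0.182  0.204] [160 153 131]
298 [ 0.535 -0.185  0.242] [63 71 70]
302 [ 0.535 -0.192  0.241] [67 81 86]
306 [ 0.535 -0.199  0.24 ] [49 58 61]
310 [ 0.536 -0.206  0.233] [47 48 48]
314 [ 0.534 -0.211  0.249] [47 48 48]
318 [ 0.532 -0.215  0.264] [46 46 47]
322 [ 0.531 -0.22   0.276] [47 48 48]
326 [ 0.529 -0.223  0.292] [46 47 47]
330 [ 0.531 -0.231  0.28 ] [49 50 51]
334 [ 0.531 -0.238  0.278] [56 56 57]
338 [ 0.567 -0.298 -0.002] [182 184 182]
342 [ 0.567 -0.307 -0.001] [185 186 185]
[10.9, 2.5, -2.6, 0.6, -0.4, -3.2, 0],
[10.8, 2.2, -1.9, 0.6, -0.1, -3, 0],
[10.8, 2.3, -1.7, 0.7, -0.2, -3, 0],
[10.7, 2.3, -1.5, 0.6, -0.1, -3, 0],
[7.1, 1.6, -0.9, 0.4, 0, -2, 0],
[7.1, 1.7, -0.8, 0.4, -0.1, -2, 0],
[3.5, 0.8, -0.3, 0.3, 0, -1, 0],
[3.5, 0.9, -0.4, 0.2, 0, -1, 0],
```

View pics/s4z.png

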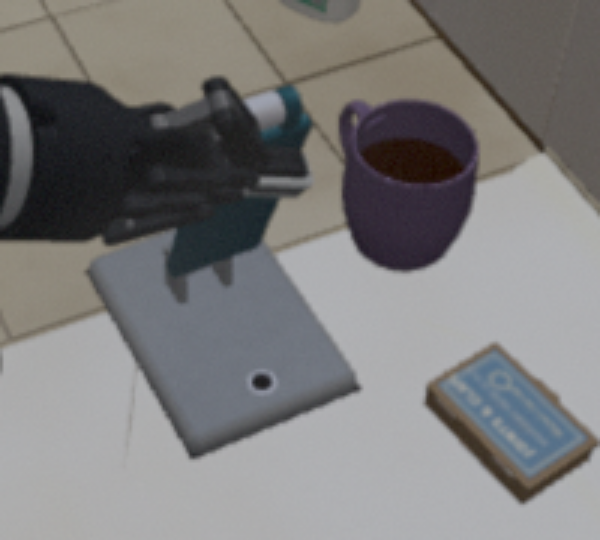

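View pics/t4z.png

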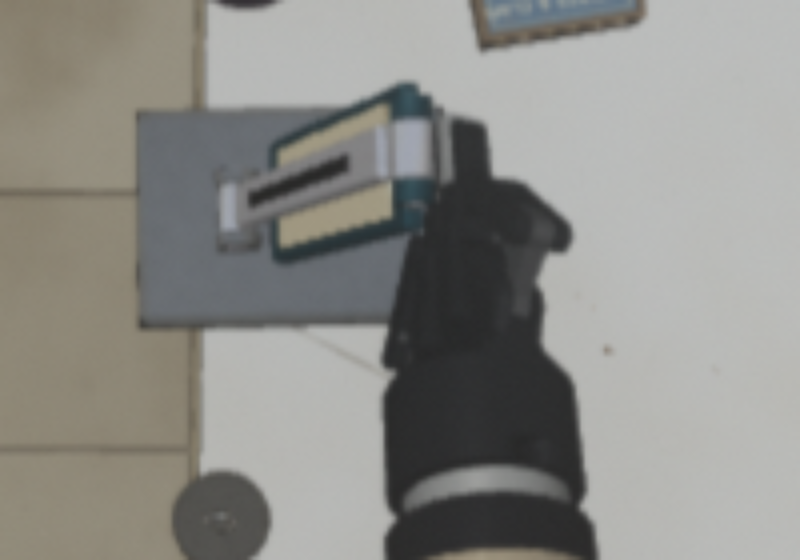

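Request:
arm_command([
  [[10.9, 2.5, -2.6, 0.6, -0.4, -3.2, 0], [10.8, 2.2, -1.9, 0.6, -0.1, -3, 0], [10.8, 2.3, -1.7, 0.7, -0.2, -3, 0], [10.7, 2.3, -1.5, 0.6, -0.1, -3, 0], [7.1, 1.6, -0.9, 0.4, 0, -2, 0], [7.1, 1.7, -0.8, 0.4, -0.1, -2, 0], [3.5, 0.8, -0.3, 0.3, 0, -1, 0], [0, 0, 0, 0, 0, 0, 0]],
])

```text
t: 6.72
ee_pos: [0.4215, -0.1615, 0.3107]
eef_rot: [0.627, 0.593, 0.366, 0.347]
contact_force: [0.3, -4.4, 2.5]
gripper_width: 0.0
```

Run:
```python
from seq import *
st(); print(lift(87)[0])
c=snap('scene','s5.png'); im=c['pixels'][100:280,200:400,::-1]; cv2.imwrite('pics/s5z.png',cv2.resize(im,None,fx=3,fy=3))
c=snap('top','t5.png'); im=c['pixels'][150:290,200:400,::-1]; cv2.imwrite('pics/t5z.png',cv2.resize(im,None,fx=4,fy=4))
P=pts(c)
for v in (184,190,196):
  for x in range(246,300,3): print(v,x,P[v,x].round(3),c['pixels'][v,x])
```

```text
t 6.72 p [ 0.4215 -0.1615  0.3107] z [ 0.871 -0.001 -0.491] x [0.028 0.999 0.047] tip [ 0.5722 -0.1617  0.2257]
F [ 0.31 -4.41  2.52] q [-0.73  0.1  -1.15 -0.61  0.62  1.21] g 0.0
[ 0.4210524  -0.16042608  0.31143732]
184 246 [ 0.597 -0.092  0.025] [101 105 109]
184 249 [ 0.597 -0.098  0.022] [100 104 109]
184 252 [ 0.596 -0.105  0.028] [103 107 113]
184 255 [ 0.597 -0.111  0.023] [103 108 112]
184 258 [ 0.597 -0.118  0.024] [103 108 112]
184 261 [ 0.561 -0.124  0.239] [114 116 118]
184 264 [ 0.559 -0.129  0.255] [130 131 135]
184 267 [ 0.558 -0.134  0.261] [158 162 173]
184 270 [ 0.558 -0.139  0.262] [156 160 171]
184 273 [ 0.559 -0.144  0.257] [135 134 135]
184 276 [ 0.597 -0.157  0.027] [ 98 102 106]
184 279 [ 0.561 -0.154  0.24 ] [124 125 124]
184 282 [ 0.56  -0.158  0.252] [47 49 49]
184 285 [ 0.56  -0.164  0.247] [48 48 49]
184 288 [ 0.56  -0.168  0.25 ] [65 66 66]
184 291 [ 0.598 -0.19   0.023] [109 114 119]
184 294 [ 0.598 -0.196  0.024] [106 112 117]
184 297 [ 0.598 -0.203  0.024] [108 113 119]
190 246 [ 0.583 -0.092  0.026] [103 106 112]
190 249 [ 0.584 -0.098  0.023] [100 
[... 784 characters left out ...]
.023] [103 108 113]
196 252 [ 0.57  -0.105  0.029] [101 106 111]
196 255 [ 0.566 -0.112  0.058] [120 121 123]
196 258 [ 0.556 -0.119  0.132] [54 54 53]
196 261 [ 0.545 -0.125  0.213] [85 85 85]
196 264 [ 0.544 -0.13   0.219] [61 66 67]
196 267 [ 0.538 -0.134  0.262] [43 64 70]
196 270 [ 0.539 -0.139  0.26 ] [47 69 77]
196 273 [ 0.539 -0.144  0.26 ] [42 56 61]
196 276 [ 0.54  -0.149  0.254] [67 71 73]
196 279 [ 0.534 -0.152  0.292] [41 41 41]
196 282 [ 0.531 -0.155  0.315] [43 44 44]
196 285 [ 0.531 -0.16   0.315] [46 48 47]
196 288 [ 0.531 -0.164  0.315] [52 53 53]
196 291 [ 0.532 -0.169  0.312] [49 49 49]
196 294 [ 0.532 -0.173  0.312] [44 45 46]
196 297 [ 0.572 -0.203  0.022] [101 105 110]
```

View pics/s5z.png

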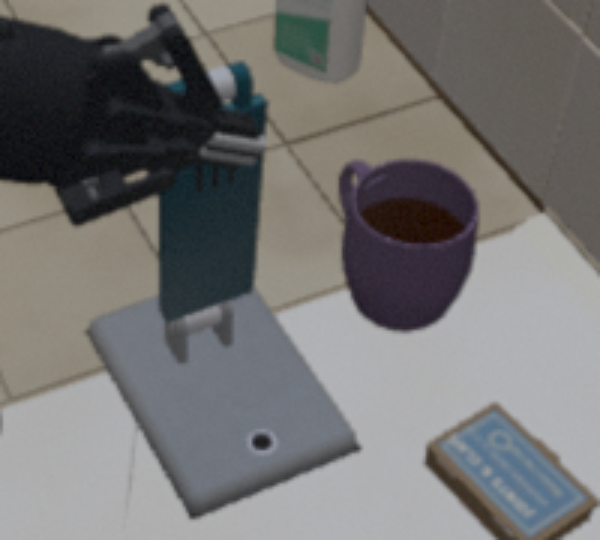

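View pics/t5z.png

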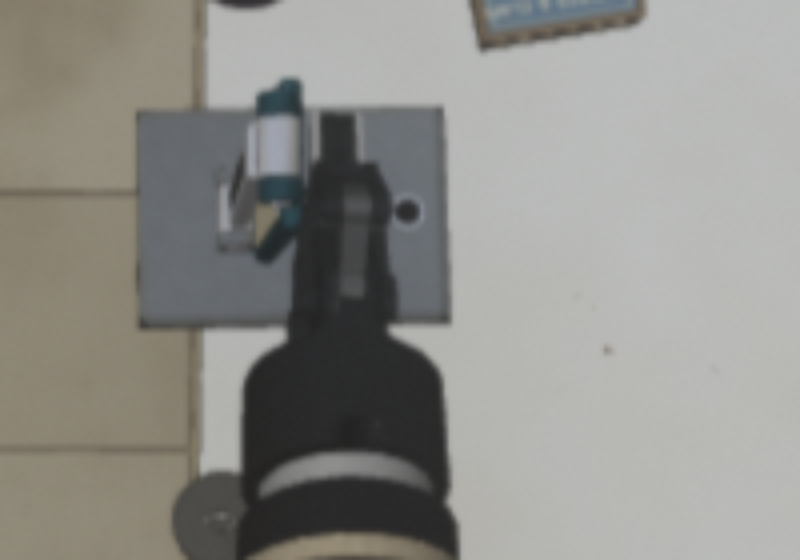

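Request:
arm_command([
  [[3, 1, 0, 0, 0, -1, 0], [3, 1, 0, 0, 0, -1, 0], [2.5, 0, 0, 0, 0, 0, 0], [0, 0, 0, 0, 0, 0, 0], [-10, 0, 0, 0, 0, 0, 0], [-25, 0, 0, 0, 0, 0, 0], [-30, 0, 0, 0, 0, 0, 0], [-30, 0, 0, 0, 0, 0, 0]],
])

```text
t: 7.48
ee_pos: [0.4205, -0.2481, 0.3098]
eef_rot: [0.617, 0.605, 0.361, 0.351]
contact_force: [0.5, 0.4, 0.7]
gripper_width: 0.006
```

Run:
```python
from seq import *
st()
c=snap('scene','s6.png'); im=c['pixels'][100:280,200:400,::-1]; cv2.imwrite('pics/s6z.png',cv2.resize(im,None,fx=3,fy=3))
P=pts(c); hsv=cv2.cvtColor(c['pixels'],cv2.COLOR_RGB2HSV)
m=(hsv[...,0]>85)&(hsv[...,0]<108)&(hsv[...,1]>90); m[:, :245]=0; m[:,300:]=0; m[:110]=0;m[220:]=0
q=P[m]; q=q[(q[:,2]>.09)&(q[:,2]<.23)&(q[:,0]>.5)&(q[:,0]<.62)]; print(len(q))
# panel back: fit y = a + b z + c x
A=np.c_[np.ones(len(q)),q[:,2],q[:,0]]
for _ in range(4):
    s=np.linalg.lstsq(A,q[:,1],rcond=None)[0]; e=abs(A@s-q[:,1]); k=e<max(.002,1.5*np.median(e)); A,q=A[k],q[k]
print(s,'tilt deg of panel back from vertical (toward +y pos)',np.degrees(np.arctan(s[1])),len(q),e.mean())
c=snap('top','t6.png'); im=c['pixels'][150:290,200:400,::-1]; cv2.imwrite('pics/t6z.png',cv2.resize(im,None,fx=4,fy=4))
P=pts(c);b=P[180:200,258:280]; b=b[b[...,2]>.255]; print(b.min(0),b.max(0),b.mean(0))
```

```text
t 7.48 p [ 0.4205 -0.2481  0.3098] z [ 0.87   0.003 -0.493] x [0.008 1.    0.019] tip [ 0.571  -0.2476  0.2246]
F [0.54 0.41 0.66] q [-0.9   0.17 -1.02 -0.45  0.75  1.03] g 0.006
198
[-0.16450522  0.00426154  0.04421933] tilt deg of panel back from vertical (toward +y pos) 0.24416702444972493 156 0.0006191747261958169
[ 0.53357287 -0.13745481  0.25501417] [ 0.56510595 -0.12121352  0.2627313 ] [ 0.5493518  -0.12954717  0.25910545]
```

View pics/s6z.png

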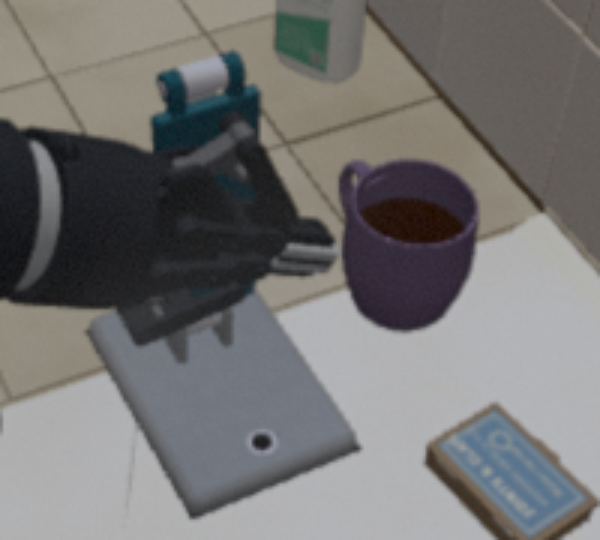

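View pics/t6z.png

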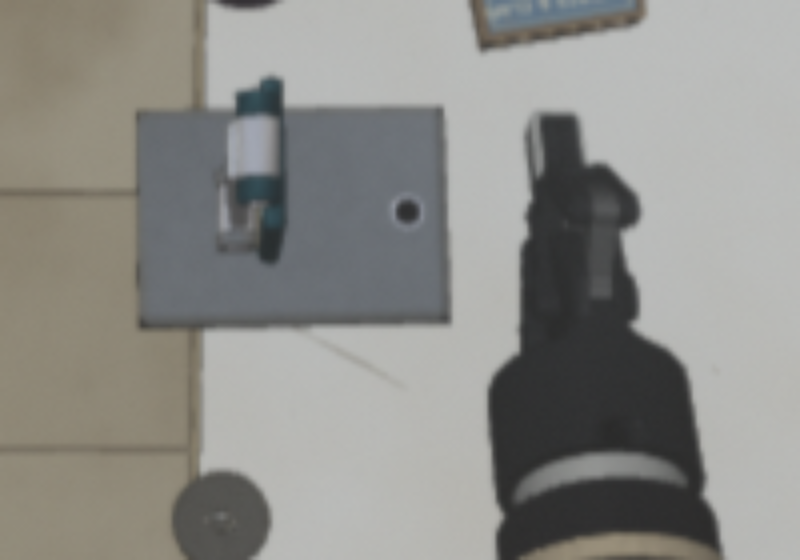

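The arm is upright: the back of the panel is within 0.3° of vertical and the barrel centre is at y≈−0.129. Next I plan the swing.

```bash
cat > scan3.py <<'E'
from scan2 import *
import scan2
scan2.V[:]=[.556,-.129,.252]
def sw(b,off=.012,rho=.13,tipx=None):
    f=min(max(b/90,0),1.1)
    return swing(b,off,rho,pitch=50-22*min(f,1),tipx=(.537+.012*min(f,1)) if tipx is None else tipx)
if __name__=='__main__':
    from h import bot
    q=bot.state()['joint_pos']
    for rho in (.13,.145):
      for nm,(p,r) in [('a',sw(0,.04,rho,.49)),('b',sw(0,.03,rho)),*[(b,sw(b,rho=rho)) for b in range(0,101,20)]]:
        q,e=ik(p,r,q); print(rho,nm,p.round(3),q.round(2),round(e,4))
E
python3 scan3.py
```

```text
0.13 a [ 0.379 -0.089  0.302] [-0.55 -0.08 -1.08 -0.05  0.35  1.13] 0.0
0.13 b [ 0.426 -0.099  0.246] [-0.51  0.16 -1.07 -0.3   0.32  1.17] 0.0
0.13 0 [ 0.426 -0.117  0.246] [-0.55  0.17 -1.06 -0.27  0.34  1.13] 0.0
0.13 20 [ 0.418 -0.162  0.239] [-0.69  0.22 -1.09 -0.39  0.47  0.69] 0.0
0.13 40 [ 0.41  -0.203  0.246] [-0.81  0.24 -1.08 -0.43  0.58  0.28] 0.0
0.13 60 [ 0.404 -0.236  0.266] [-0.9   0.22 -1.06 -0.43  0.69 -0.1 ] 0.0
0.13 80 [ 0.399 -0.255  0.295] [-0.96  0.18 -1.04 -0.43  0.78 -0.45] 0.0
0.13 100 [ 0.396 -0.259  0.334] [-0.98  0.1  -1.01 -0.35  0.82 -0.78] 0.0
0.145 a [ 0.379 -0.089  0.287] [-0.55 -0.05 -1.11 -0.11  0.35  1.13] 0.0
0.145 b [ 0.426 -0.099  0.231] [-0.51  0.2  -1.09 -0.36  0.32  1.17] 0.0
0.145 0 [ 0.426 -0.117  0.231] [-0.55  0.21 -1.08 -0.34  0.34  1.13] 0.0
0.145 20 [ 0.418 -0.167  0.225] [-0.7   0.26 -1.09 -0.44  0.47  0.68] 0.0
0.145 40 [ 0.41  -0.213  0.234] [-0.83  0.28 -1.08 -0.46  0.6   0.26] 0.0
0.145 60 [ 0.404 -0.249  0.259] [-0.92  0.25 -1.04 -0.43  0.71 -0.13] 0.0
0.145 80 [ 0.399 -0.27   0.292] [-0.98  0.2  -1.02 -0.41  0.8  -0.47] 0.0
0.145 100 [ 0.396 -0.274  0.336] [-1.    0.11 -0.98 -0.31  0.84 -0.8 ] 0.0
```

Run:
```python
from seq import *
from scan3 import sw
s=bot.state();p0=s['ee_pos'];r0=R.from_quat(s['eef_rot'])
def interp(A,B,n):
    rv=(A[1].inv()*B[1]).as_rotvec(); return [(A[0]+(B[0]-A[0])*i/n,A[1]*R.from_rotvec(rv*i/n)) for i in range(1,n+1)]
A=(p0,r0);W=(np.array([.36,-.23,.33]),Rt(90,38));a=sw(0,.04,.13,.49);a=(a[0]+[-.005,0,0],a[1]);b=sw(0,.03,.13)
seq(interp(A,W,4)+interp(W,a,8)+interp(a,b,4))
```

```text
[5.3, -3.4, -15.7, 2.1, 0, -0.3, 0],
[5.2, -4, -15.6, 2.2, 0, -0.3, 0],
[5.3, -4.6, -15.4, 2.1, 0, -0.3, 0],
[5.4, -5.1, -15.3, 2.1, 0.1, -0.3, 0],
[17.6, -1.6, 3.6, 1.5, 0, 0, 0],
[17.6, -1.6, 3.5, 1.5, 0, 0, 0],
[17.6, -1.5, 3.6, 1.5, 0, 0, 0],
[17.7, -1.4, 3.6, 1.5, 0, 0, 0],
[17.6, -1.3, 3.7, 1.5, 0, 0, 0],
[17.6, -1.2, 3.7, 1.5, 0, 0, 0],
[17.6, -1.1, 3.7, 1.5, 0, 0, 0],
[17.7, -1, 3.8, 1.5, 0, 0, 0],
[-2.6, 1, 19, 0, 0, 0, 0],
[-2.5, 0.9, 19.1, 0, 0, 0, 0],
[-2.5, 1, 19.1, 0, 0, 0, 0],
[-2.5, 0.9, 19.1, 0, 0, 0, 0],
```

Request:
arm_command([
  [[5.3, -3.4, -15.7, 2.1, 0, -0.3, 0], [5.2, -4, -15.6, 2.2, 0, -0.3, 0], [5.3, -4.6, -15.4, 2.1, 0, -0.3, 0], [5.4, -5.1, -15.3, 2.1, 0.1, -0.3, 0], [17.6, -1.6, 3.6, 1.5, 0, 0, 0], [17.6, -1.6, 3.5, 1.5, 0, 0, 0], [17.6, -1.5, 3.6, 1.5, 0, 0, 0], [17.6, -1.4, 3.6, 1.5, 0, 0, 0]],
])

```text
t: 8.25
ee_pos: [0.3658, -0.1545, 0.3153]
eef_rot: [0.65, 0.652, 0.277, 0.274]
contact_force: [0.5, 1.1, -0.4]
gripper_width: 0.0
```

Request:
arm_command([
  [[17.6, -1.3, 3.7, 1.5, 0, 0, 0], [17.6, -1.2, 3.7, 1.5, 0, 0, 0], [17.6, -1.1, 3.7, 1.5, 0, 0, 0], [17.6, -1, 3.8, 1.5, 0, 0, 0], [0, 0, 0, 0, 0, 0, 0], [0, 0, 0, 0, 0, 0, 0]],
])

```text
t: 8.75
ee_pos: [0.3728, -0.0841, 0.3014]
eef_rot: [0.663, 0.667, 0.243, 0.24]
contact_force: [0.7, 0.3, 0.2]
gripper_width: 0.002
```

Run:
```python
from seq import *
from scan3 import sw
st()
s=bot.state();p0=s['ee_pos'];r0=R.from_quat(s['eef_rot'])
def interp(A,B,n):
    rv=(A[1].inv()*B[1]).as_rotvec(); return [(A[0]+(B[0]-A[0])*i/n,A[1]*R.from_rotvec(rv*i/n)) for i in range(1,n+1)]
b=sw(0,.03,.13); print(b[0])
seq(interp((p0,r0),b,6))
```

```text
t 8.75 p [ 0.3728 -0.0841  0.3014] z [ 0.642  0.005 -0.767] x [-0.006  1.     0.002] tip [ 0.4838 -0.0832  0.1688]
F [0.68 0.34 0.15] q [-0.55 -0.1  -1.09 -0.04  0.35  1.12] g 0.002
[ 0.42579774 -0.099       0.24618341]
[-2.6, 0.9, 12.7, 0, -0.1, 0, 0],
[-2.5, 0.8, 12.7, 0, 0, 0.1, 0],
[-2.5, 0.9, 12.8, 0, -0.1, 0, 0],
[-2.5, 0.8, 12.7, 0, 0, 0, 0],
[-2.5, 0.9, 12.7, -0.1, -0.1, 0.1, 0],
[-2.5, 0.8, 12.7, 0, 0, 0, 0],
```

Request:
arm_command([
  [[-2.5, 0.3, 12.2, 0, 0, 0, 0], [-2.5, 0.3, 12.2, 0, 0, 0, 0], [-2.5, 0.3, 12.2, 0, 0, 0, 0], [-2.5, 0.2, 12.2, 0, 0, 0, 0], [-2.5, 0.2, 11.7, 0, 0, 0, 0], [-2.5, -1.1, 10, 0, 0, 0, 0], [0, 0, 0, 0, 0, 0, 0]],
])

```text
t: 9.33
ee_pos: [0.4189, -0.1009, 0.2469]
eef_rot: [0.664, 0.666, 0.242, 0.241]
contact_force: [-0.5, 0.1, 0.3]
gripper_width: 0.004
```

Run:
```python
from seq import *
st()
c=snap('scene','s7.png'); im=c['pixels'][100:280,200:400,::-1]; cv2.imwrite('pics/s7z.png',cv2.resize(im,None,fx=3,fy=3))
c=snap('top','t7.png'); im=c['pixels'][150:250,220:340,::-1]; cv2.imwrite('pics/t7z.png',cv2.resize(im,None,fx=6,fy=6))
c=snap('wrist','w7.png')
```

```text
t 9.33 p [ 0.4189 -0.1009  0.2469] z [ 0.642  0.003 -0.767] x [-0.003  1.     0.001] tip [ 0.5299 -0.1004  0.1142]
F [-0.5   0.06  0.35] q [-0.52  0.15 -1.08 -0.28  0.33  1.15] g 0.004
```

View pics/s7z.png

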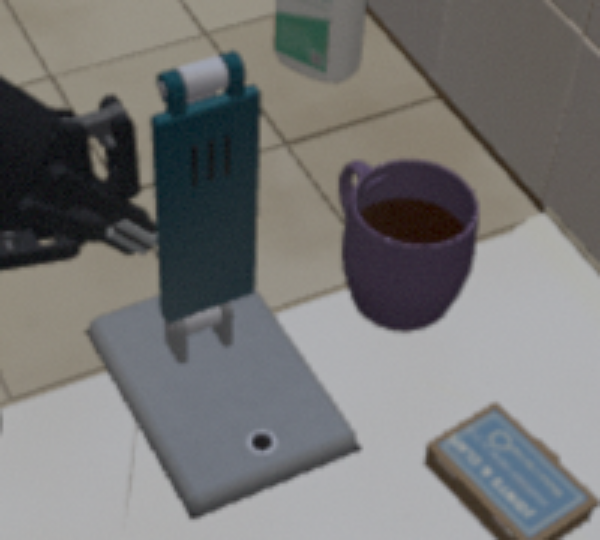

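View pics/t7z.png

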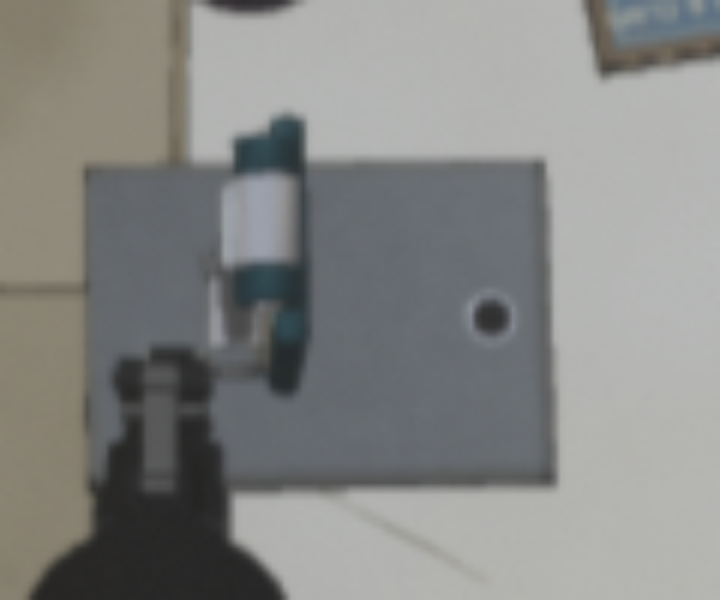

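View pics/w7.png

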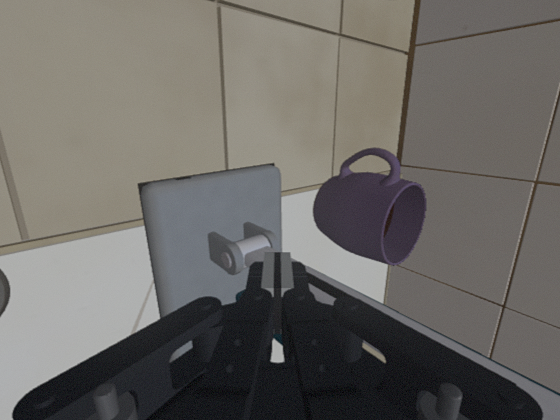

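Run:
```python
from seq import *
from scan3 import sw
def S(b,off=.012): return sw(b,off,.13,.529 if b<20 else min(.529+.0008*(b-20),.55))
seq([S(0,.022),S(0,.015),S(2),S(5),S(9),S(13),S(17),S(21)])
```

```text
[-6.8, 4.5, -6.1, -0.1, -0.1, 0.1, 0],
[-7, 0, 0, 0, 0, 0, 0],
[-7.6, -1.7, 0.3, -0.4, -0.1, -2, 0],
[-6.7, -2.6, 0.2, -0.8, 0, -3, 0],
[-8.8, -3.6, -0.2, -0.9, -0.1, -4, 0],
[-8.6, -3.7, -0.6, -1, -0.2, -4, 0],
[-8.3, -3.9, -1.1, -0.9, -0.3, -4, 0],
[-8.1, -4, -0.3, -1, -0.3, -4, 0],
```

Request:
arm_command([
  [[-6.8, 4.5, -6.1, 0, 0, 0, 0], [-7, 0, 0, 0, 0, 0, 0], [-7.6, -1.7, 0.3, -0.4, 0, -2, 0], [-6.7, -2.6, 0.2, -0.8, 0, -3, 0], [-8.8, -3.6, -0.2, -0.9, -0.1, -4, 0], [-8.6, -3.7, -0.6, -1, -0.2, -4, 0], [-8.3, -3.9, -1.1, -0.9, -0.3, -4, 0], [-8.1, -4, -0.3, -1, -0.3, -4, 0]],
])

```text
t: 10.15
ee_pos: [0.4071, -0.1639, 0.2488]
eef_rot: [0.52, 0.763, 0.218, 0.316]
contact_force: [-2.3, 4.4, 1.8]
gripper_width: 0.004
```

Run:
```python
from seq import *
from scan3 import sw
st()
c=snap('scene','s8.png'); im=c['pixels'][100:280,200:400,::-1]; cv2.imwrite('pics/s8z.png',cv2.resize(im,None,fx=3,fy=3))
c=snap('top','t8.png'); im=c['pixels'][150:250,220:340,::-1]; cv2.imwrite('pics/t8z.png',cv2.resize(im,None,fx=6,fy=6))
def S(b,off=.012): return sw(b,off,.13,.529 if b<20 else min(.529+.0008*(b-20),.55))
print(S(21)[0])
seq([S(b) for b in (26,31,36,41,46,51,56,61)])
```

```text
t 10.15 p [ 0.4071 -0.1639  0.2488] z [ 0.709  0.005 -0.705] x [-0.261  0.931 -0.255] tip [ 0.5298 -0.163   0.1268]
F [-2.31  4.35  1.84] q [-0.72  0.18 -1.09 -0.34  0.49  0.65] g 0.004
[ 0.40718618 -0.16438487  0.24857767]
[-9.7, -4.8, 3, -1.1, -0.7, -4.8, 0],
[-9.3, -4.7, 2.3, -1, -0.6, -5, 0],
[-8.9, -4.7, 1.5, -1, -0.7, -5, 0],
[-8.6, -4.4, 0.9, -1, -0.7, -5, 0],
[-8.2, -4.2, 0.2, -0.9, -0.9, -5, 0],
[-7.9, -3.9, -5, -0.8, -0.9, -5, 0],
[-7.6, -3.7, -5.5, -0.7, -1, -5, 0],
[-7.3, -3.3, -5.8, -0.7, -1, -5, 0],
```

View pics/s8z.png

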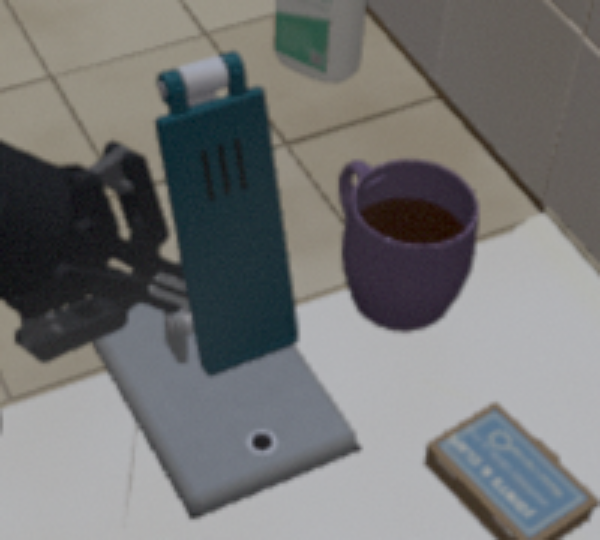

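View pics/t8z.png

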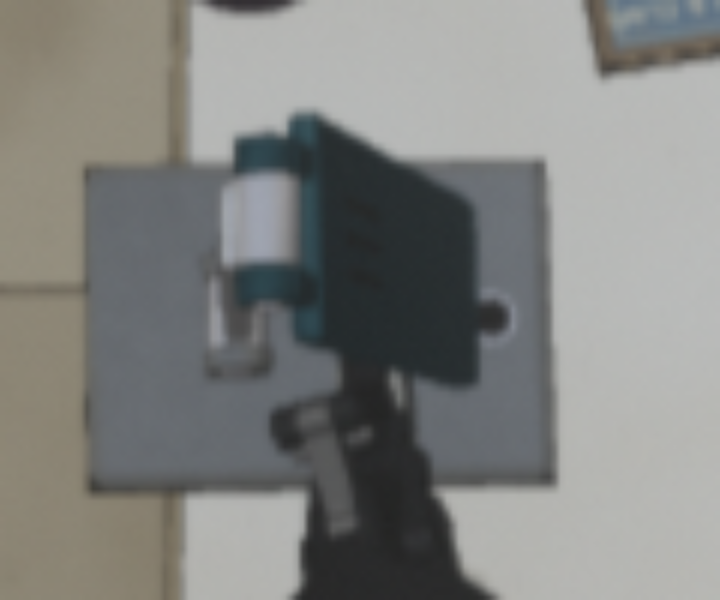

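Run:
```python
from seq import *
from scan3 import sw
def S(b,off=.012): return sw(b,off,.13,min(.529+.001*(b-20),.552))
seq([S(b) for b in (26,31,36,41,46,51,56,61)])
```

```text
[-9.7, -4.7, 4.7, -1.1, -0.7, -4.8, 0],
[-9.4, -4.8, 3.5, -1, -0.6, -5, 0],
[-8.9, -4.5, 2.8, -1, -0.7, -5, 0],
[-8.7, -4.3, 2.1, -1, -0.7, -5, 0],
[-8.2, -4.2, -2.4, -0.9, -0.9, -5, 0],
[-7.9, -3.9, -5.3, -0.8, -0.9, -5, 0],
[-7.6, -3.6, -5.5, -0.7, -1, -5, 0],
[-7.4, -3.3, -5.8, -0.7, -1, -5, 0],
```

Request:
arm_command([
  [[-9.7, -4.7, 4.7, -1.1, -0.7, -4.8, 0], [-9.4, -4.8, 3.5, -1, -0.6, -5, 0], [-8.9, -4.5, 2.8, -1, -0.7, -5, 0], [-8.7, -4.3, 2.1, -1, -0.7, -5, 0], [-8.2, -4.2, -2.4, -0.9, -0.9, -5, 0], [-7.9, -3.9, -5.3, -0.8, -0.9, -5, 0], [-7.6, -3.6, -5.5, -0.7, -1, -5, 0], [-7.4, -3.3, -5.8, -0.7, -1, -5, 0]],
])

```text
t: 10.92
ee_pos: [0.4105, -0.2364, 0.2622]
eef_rot: [0.222, 0.86, 0.115, 0.446]
contact_force: [-0.6, 0.9, -5.1]
gripper_width: 0.003
```

```bash
cat > meas.py <<'E'
from seq import *
def panel(tag,zc=None):
    c=snap('top',f't{tag}.png'); im=c['pixels'][150:250,220:380,::-1]; cv2.imwrite(f'pics/t{tag}z.png',cv2.resize(im,None,fx=5,fy=5))
    d=snap('scene',f's{tag}.png'); im=d['pixels'][80:280,200:400,::-1]; cv2.imwrite(f'pics/s{tag}z.png',cv2.resize(im,None,fx=3,fy=3))
    for n,c in (('top',c),('scene',d)):
        P=pts(c); hsv=cv2.cvtColor(c['pixels'],cv2.COLOR_RGB2HSV)
        m=(hsv[...,0]>82)&(hsv[...,0]<110)&(hsv[...,1]>80)
        m=cv2.erode(m.astype(np.uint8),np.ones((3,3)))>0
        q=P[m]; q=q[(q[:,2]>.06)&(q[:,2]<.4)&(q[:,0]>.51)&(q[:,0]<.6)&(q[:,1]<-.15)&(q[:,1]>-.36)]
        if len(q)<30: print(n,'few',len(q)); continue
        if len(q)==0: continue
        x=q
        for _ in range(6):
            mu=x.mean(0); nrm=np.linalg.svd(x-mu,full_matrices=False)[2][2]; e=abs((q-mu)@nrm); x=q[e<.003]
        if nrm[2]<0: nrm=-nrm
        print(n,len(x),'mean',mu.round(4),'normal',nrm.round(4),'beta',round(90-np.degrees(np.arctan2(-nrm[1],nrm[2])),2) if 0 else round(90+np.degrees(np.arctan2(nrm[1],nrm[2])),2),'rms',((x-mu)@nrm).std().round(5),'y',x[:,1].min().round(3),x[:,1].max().round(3))
    return
E
python3 - <<'E'
from meas import *
from scan3 import sw
st(); panel('9')
def S(b,off=.012): return sw(b,off,.13,.552)
print(S(61)[0])
seq([S(b) for b in (66,71,76,80,84,87,90,92)])
E
```

```text
t 10.92 p [ 0.4105 -0.2364  0.2622] z [ 0.817 -0.    -0.576] x [-0.504  0.485 -0.715] tip [ 0.5519 -0.2365  0.1625]
F [-0.64  0.86 -5.08] q [-0.89  0.24 -1.05 -0.46  0.68 -0.11] g 0.003
top 1697 mean [ 0.5621 -0.2062  0.2186] normal [ 0.0443 -0.5292  0.8473] beta 58.01 rms 0.00089 y -0.272 -0.15
scene 3273 mean [ 0.5644 -0.2205  0.2106] normal [ 0.0426 -0.5159  0.8556] beta 58.91 rms 0.00107 y -0.287 -0.15
[ 0.41044081 -0.23688285  0.26247229]
[-6.6, -3.1, -5.9, -0.6, -1.1, -5.1, 0],
[-6.9, -2.5, -6, -0.5, -1.1, -5, 0],
[-6.8, -2.2, -6, -0.3, -1.2, -5, 0],
[-5.4, -1.4, -4.8, -0.2, -1, -4, 0],
[-5.5, -1.2, -4.7, -0.2, -0.9, -4, 0],
[-4, -0.7, -3.5, 0, -0.8, -3, 0],
[-4.1, -0.6, -3.4, 0, -0.7, -3, 0],
[-4, -0.3, -2.2, 0, 0, -2, 0],
```

View pics/s9z.png

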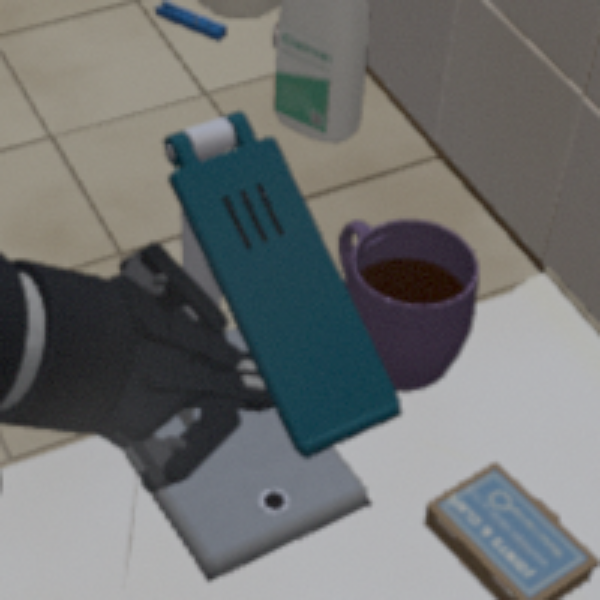

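View pics/t9z.png

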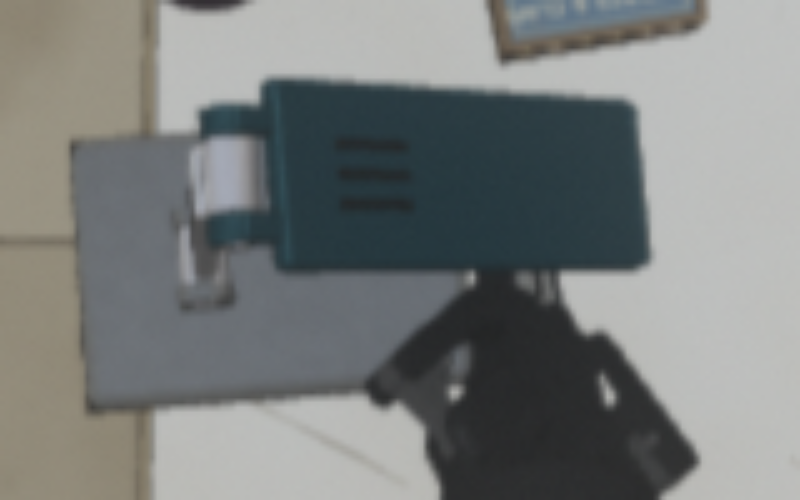

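Request:
arm_command([
  [[-6.6, -3.1, -5.9, -0.6, -1.1, -5.1, 0], [-6.9, -2.5, -6, -0.5, -1.1, -5, 0], [-6.8, -2.2, -6, -0.3, -1.2, -5, 0], [-5.4, -1.4, -4.8, -0.2, -1, -4, 0], [-5.5, -1.2, -4.7, -0.2, -0.9, -4, 0], [-4, -0.7, -3.5, 0, -0.8, -3, 0], [-4.1, -0.6, -3.4, 0, -0.7, -3, 0], [-4, -0.3, -2.2, 0, 0, -2, 0]],
])

```text
t: 11.68
ee_pos: [0.3994, -0.2586, 0.3135]
eef_rot: [-0.014, 0.857, -0.009, 0.515]
contact_force: [0.3, -0.6, -5.4]
gripper_width: -0.002
```

Run:
```python
from meas import *
from scan3 import sw
st(); panel('10')
def S(b,off=.012): return sw(b,off,.13,.552)
print(S(92)[0])
seq([S(b) for b in (94,96,97,98,99,100)])
```

```text
t 11.68 p [ 0.3994 -0.2586  0.3135] z [ 0.882 -0.    -0.47 ] x [-0.47  -0.033 -0.882] tip [ 0.5521 -0.2586  0.2321]
F [ 0.29 -0.62 -5.41] q [-0.97  0.15 -1.04 -0.44  0.81 -0.63] g -0.002
top 3069 mean [ 0.5649 -0.2291  0.2627] normal [ 0.001  -0.0025  1.    ] beta 89.86 rms 0.00106 y -0.304 -0.15
scene 2960 mean [ 0.565  -0.2365  0.2633] normal [-4.9e-03  6.0e-04  1.0e+00] beta 90.03 rms 0.00085 y -0.308 -0.15
[ 0.39925007 -0.2593396   0.31406522]
[-3.9, -1, -2.6, 0, 0, -2.1, 0],
[-4.1, -0.3, -2.1, 0, 0, -2, 0],
[-2, -0.2, -1.1, 0, 0, -1, 0],
[-2, -0.1, -1, 0, 0, -1, 0],
[-2, -0.2, -1.1, 0, 0, -1, 0],
[-2, -0.1, -1.1, 0, 0, -1, 0],
```

View pics/s10z.png

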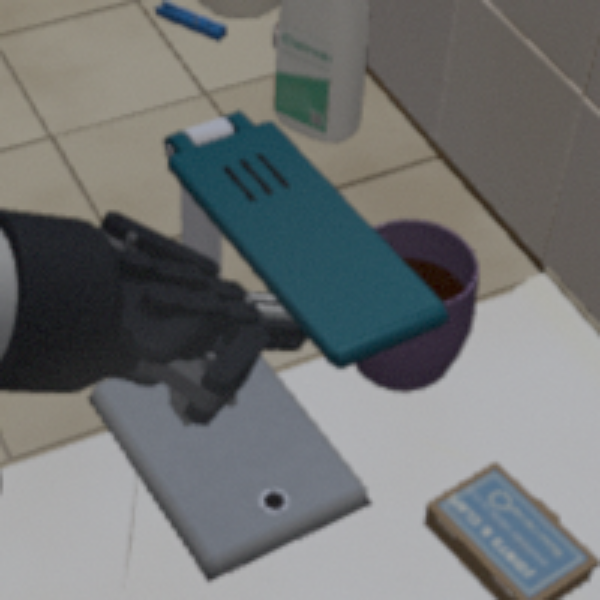

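View pics/t10z.png

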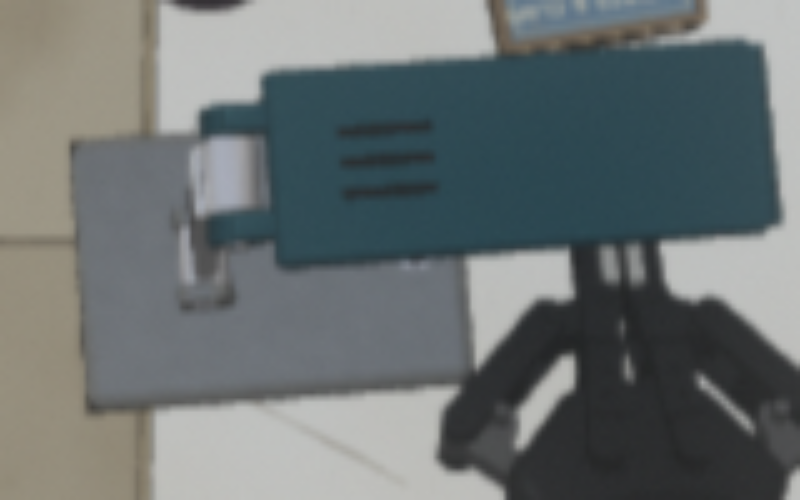

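Request:
arm_command([
  [[-4.2, -0.8, -2.3, 0, 0, -2, 0], [-4.2, -0.3, -2.1, 0, 0, -2, 0], [-2, -0.2, -1.1, 0, 0, -1, 0], [-2, -0.1, -1, 0, 0, -1, 0], [0, 0, 0, 0, 0, 0, 0], [0, 0, 0, 0, 0, 0, 0]],
])

```text
t: 12.28
ee_pos: [0.3996, -0.2591, 0.3275]
eef_rot: [-0.06, 0.855, -0.035, 0.514]
contact_force: [-1.7, -0.1, -3.9]
gripper_width: 0.001
```

Run:
```python
from meas import *
st(); panel('11')
```

```text
t 12.28 p [ 0.3996 -0.2591  0.3275] z [ 0.883  0.001 -0.47 ] x [-0.465 -0.139 -0.874] tip [ 0.5524 -0.2589  0.2463]
F [-1.67 -0.1  -3.87] q [-0.97  0.12 -1.02 -0.38  0.82 -0.74] g 0.001
top 3181 mean [ 0.5651 -0.2298  0.2738] normal [-0.0107  0.1088  0.994 ] beta 96.25 rms 0.00104 y -0.302 -0.151
scene 2746 mean [ 0.5645 -0.2361  0.2746] normal [-0.0149  0.1058  0.9943] beta 96.07 rms 0.00079 y -0.307 -0.15
```

Request:
arm_command([
  [[5, 0, 0, 0, 0, 0, 0], [5, 0, 0, 0, 0, 0, 0], [6, 0, 0, 0, 0, 0, 0], [8, 0, 0, 0, 0, 0, 0], [10, 0, 0, 0, 0, 0, 0], [10, 0, 0, 0, 0, 0, 0], [0, 0, 0, 0, 0, 0, 0]],
])

```text
t: 12.97
ee_pos: [0.3783, -0.2654, 0.2874]
eef_rot: [-0.06, 0.855, -0.035, 0.513]
contact_force: [0.7, 0.2, -0.9]
gripper_width: -0.002
```

Run:
```python
from meas import *
st(); panel('12')
```

```text
t 12.97 p [ 0.3783 -0.2654  0.2874] z [ 0.882  0.001 -0.471] x [-0.466 -0.138 -0.874] tip [ 0.5309 -0.2652  0.2059]
F [ 0.75  0.15 -0.94] q [-1.03  0.21 -1.08 -0.48  0.86 -0.8 ] g -0.002
top 3010 mean [ 0.565  -0.2292  0.262 ] normal [ 0.0014 -0.0093  1.    ] beta 89.47 rms 0.00105 y -0.303 -0.15
scene 2971 mean [ 0.565  -0.2367  0.262 ] normal [-0.002  -0.0122  0.9999] beta 89.3 rms 0.00083 y -0.308 -0.15
```

View pics/s12z.png

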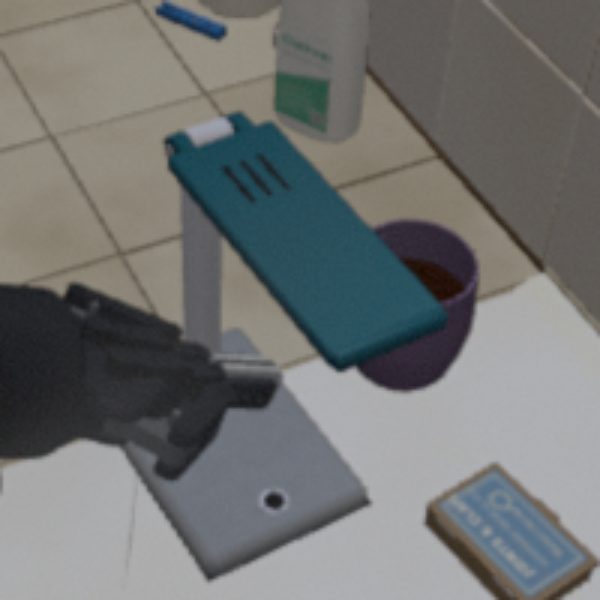

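The panel, let go, reads 89.3–89.5° (0.6° below level). Next: measure the arm, base and neighbours, and plan the press.

Run:
```python
from meas import *
from ik import ik
c=dict(np.load('pics/t12.npz'));P=pts(c);hsv=cv2.cvtColor(c['pixels'],cv2.COLOR_RGB2HSV)
m=(hsv[...,0]>82)&(hsv[...,0]<110)&(hsv[...,1]>80)&(P[...,2]>.25)&(P[...,2]<.275)
q=P[m]; q=q[(q[:,0]>.51)&(q[:,0]<.62)&(q[:,1]<-.11)]; print('rect',cv2.minAreaRect((q[:,:2]*1000).astype(np.float32)))
e=q[q[:,1]<q[:,1].min()+.012]; print('end',e.mean(0),q.min(0),q.max(0))
# arm front face
d=dict(np.load('pics/s12.npz'));Q=pts(d)[140:192,258:276]; k=Q[(Q[...,1]>-.15)&(Q[...,1]<-.1)&(Q[...,2]>.08)&(Q[...,2]<.23)&(Q[...,0]>.53)&(Q[...,0]<.585)]
A=np.c_[np.ones(len(k)),k[:,2],k[:,0]]
for _ in range(4):
    s=np.linalg.lstsq(A,k[:,1],rcond=None)[0];er=abs(A@s-k[:,1]);w=er<max(.0015,2*np.median(er));A,k=A[w],k[w]
print('arm tilt',np.degrees(np.arctan(s[1])),len(k),s,k[:,2].min(),k[:,2].max())
# base rect now vs start, tin/mug/plug diff
for t in ('top0','t12'):
    c=dict(np.load(f'pics/{t}.npz'));P=pts(c);m=abs(P[...,2]-.024)<.006;m[:165]=0;m[245:]=0;m[:,:225]=0;m[:,330:]=0
    m=cv2.morphologyEx(m.astype(np.uint8),cv2.MORPH_OPEN,np.ones((3,3)));q=P[m>0];
    L=q[q[:,1]>-.11]; print(t,'left edge y',q[:,1].max().round(4),'xmin',L[:,0].min().round(4),'xmax',L[:,0].max().round(4), cv2.minAreaRect((q[:,:2]*1000).astype(np.float32)))
r=Rt(180,45);p=np.array([.563,-.290,.285])-.173*r.as_matrix()[:,2]; s=bot.state()
print(p.round(3),ik(p,r,s['joint_pos']))
def interp(A,B,n):
    rv=(A[1].inv()*B[1]).as_rotvec(); return [(A[0]+(B[0]-A[0])*i/n,A[1]*R.from_rotvec(rv*i/n)) for i in range(1,n+1)]
A0=(s['ee_pos'],R.from_quat(s['eef_rot'])); W1=(A0[0]+[-.07,-.01,.02],A0[1]); W2=(np.array([.36,-.29,.42]),Rt(180,40)); W3=(p+[0,0,.03],r)
for W in (W1,W2,W3): print(ik(W[0],W[1],s['joint_pos'])[1])
seq(interp(A0,W1,4)+interp(W1,W2,6)+interp(W2,W3,5))
```

```text
rect ((564.1676025390625, -214.44198608398438), (60.861793518066406, 180.3802947998047), 4.965086936950684)
end [ 0.56907762 -0.29839095  0.26140633] [ 0.52874259 -0.30506777  0.25623384] [ 0.60048471 -0.12432709  0.26739484]
arm tilt -0.4390806988257324 392 [-0.13582134 -0.00766355  0.01867055] 0.0913144430311238 0.21606529591928236
top0 left edge y -0.0672 xmin 0.4967 xmax 0.6131 ((556.7525634765625, -150.46893310546875), (118.73339080810547, 165.33135986328125), 1.2821232080459595)
t12 left edge y -0.0672 xmin 0.4967 xmax 0.6156 ((560.371826171875, -153.1128692626953), (117.44561767578125, 168.52931213378906), 4.377322673797607)
[ 0.441 -0.29   0.407] (array([-0.88031222,  0.06409611, -0.60525459,  0.33432728,  0.57655053,
       -0.70791267]), np.float64(5.241362899255364e-13))
1.6444179351537969e-10
1.6653345369377348e-15
3.3306690738754696e-15
[4.1, -1.9, -17.8, 0, 0, 0, 0],
[4.1, -2, -17.8, 0, 0, 0, 0],
[4.1, -1.9, -17.8, 0, 0, 0, 0],
[4.2, -1.9, -17.8, 0, 0, 0, 0],
[-19.9, -5.2, -1.2, -0.1, 2, 1.3, 0],
[-19.9, -4.8, -1.9, -0.2, 2, 1.4, 0],
[-19.9, -4.2, -2.6, -0.1, 2, 1.3, 0],
[-19.9, -3.8, -3.4, -0.1, 2, 1.3, 0],
[-19.9, -3.4, -4, -0.2, 2, 1.4, 0],
[-19.7, -2.8, -4.7, -0.1, 2, 1.3, 0],
[-13.1, 0, 10.1, 0, 1, 0, 0],
[-13.2, 0, 9.9, 0, 1, 0, 0],
[-13.4, 0, 9.7, 0, 1, 0, 0],
[-13.5, 0, 9.4, 0, 1, 0, 0],
[-13.7, 0, 9.2, 0, 1, 0, 0],
```

Request:
arm_command([
  [[4.1, -1.9, -17.8, 0, 0, 0, 0], [4.1, -1.9, -17.8, 0, 0, 0, 0], [4.1, -1.9, -17.8, 0, 0, 0, 0], [4.1, -1.9, -17.8, 0, 0, 0, 0], [-19.9, -5.2, -1.2, -0.1, 2, 1.3, 0], [-19.9, -4.8, -1.9, -0.2, 2, 1.4, 0], [-19.9, -4.2, -2.6, 0, 2, 1.3, 0], [-19.9, -3.8, -3.4, -0.1, 2, 1.3, 0]],
])

```text
t: 13.73
ee_pos: [0.3434, -0.2849, 0.3852]
eef_rot: [-0.02, 0.891, -0.014, 0.453]
contact_force: [0.3, 0.6, 0.3]
gripper_width: -0.002
```

Request:
arm_command([
  [[-19.9, -3.4, -4, -0.2, 2, 1.4, 0], [-19.7, -2.8, -4.7, 0, 2, 1.3, 0], [0, 0, 0, 0, 0, 0, 0]],
])

```text
t: 13.98
ee_pos: [0.362, -0.2908, 0.4255]
eef_rot: [-0.001, 0.906, -0.004, 0.424]
contact_force: [0.3, -0.5, 1.3]
gripper_width: -0.002
```

Run:
```python
from meas import *
st(); panel('13'); s=bot.state()
def interp(A,B,n):
    rv=(A[1].inv()*B[1]).as_rotvec(); return [(A[0]+(B[0]-A[0])*i/n,A[1]*R.from_rotvec(rv*i/n)) for i in range(1,n+1)]
r=Rt(180,45);p=np.array([.567,-.292,.285])-.173*r.as_matrix()[:,2]
A0=(s['ee_pos'],R.from_quat(s['eef_rot']));W2=(np.array([.38,-.292,.425]),Rt(180,42))
seq(interp(A0,W2,3)+interp(W2,(p+[0,0,.01],r),5))
```

```text
t 13.98 p [ 0.362  -0.2908  0.4255] z [ 0.768 -0.007 -0.64 ] x [-0.64  -0.006 -0.768] tip [ 0.4949 -0.292   0.3147]
F [ 0.27 -0.49  1.34] q [-1.06 -0.06 -0.7   0.39  0.73 -0.85] g -0.002
top 2992 mean [ 0.5651 -0.2291  0.2621] normal [ 0.0018 -0.0095  1.    ] beta 89.46 rms 0.00106 y -0.303 -0.15
scene 2972 mean [ 0.565  -0.2364  0.262 ] normal [-0.0024 -0.0117  0.9999] beta 89.33 rms 0.00085 y -0.308 -0.15
[-5, -0.8, 4.2, -0.1, 0.7, 0.1, 0],
[-5.1, -0.9, 4.2, -0.1, 0.7, 0, 0],
[-5.1, -0.8, 4.1, 0, 0.7, 0.1, 0],
[-7.6, 0, 10.6, 0, 0.6, 0, 0],
[-7.6, 0, 10.6, 0, 0.6, 0, 0],
[-7.7, 0, 10.4, 0, 0.6, 0, 0],
[-7.9, 0.1, 10.4, 0, 0.6, 0, 0],
[-7.9, 0, 10.3, 0, 0.6, 0, 0],
```

Request:
arm_command([
  [[-5, -0.8, 4.2, 0, 0.7, 0, 0], [-5.1, -0.9, 4.2, 0, 0.7, 0, 0], [-5.1, -0.8, 4.1, 0, 0.7, 0, 0], [-7.6, 0, 10.6, 0, 0.6, 0, 0], [-7.6, 0, 10.6, 0, 0.6, 0, 0], [-7.7, 0, 10.4, 0, 0.6, 0, 0], [-7.9, 0, 10.4, 0, 0.6, 0, 0], [-7.9, 0, 10.3, 0, 0.6, 0, 0]],
])

```text
t: 14.75
ee_pos: [0.4453, -0.2921, 0.4157]
eef_rot: [0.0, 0.924, -0.002, 0.381]
contact_force: [-0.1, -0.1, 0.4]
gripper_width: -0.003
```

Run:
```python
from meas import *
st(); panel('14')
s=bot.state(); r=R.from_quat(s['eef_rot']); print('down 10mm in tool', r.inv().apply([0,0,-10]).round(2))
c=snap('wrist','w14.png')
```

```text
t 14.75 p [ 0.4453 -0.2921  0.4157] z [ 0.705 -0.003 -0.709] x [-0.709 -0.    -0.705] tip [ 0.5673 -0.2927  0.293 ]
F [-0.07 -0.13  0.41] q [-0.87  0.06 -0.58  0.36  0.57 -0.7 ] g -0.003
top 2661 mean [ 0.5661 -0.2221  0.2621] normal [ 1.0e-04 -9.5e-03  1.0e+00] beta 89.46 rms 0.00104 y -0.301 -0.15
scene 805 mean [ 0.5712 -0.2838  0.2614] normal [-0.0015 -0.0139  0.9999] beta 89.21 rms 0.00099 y -0.308 -0.15
down 10mm in tool [7.05 0.03 7.09]
```

View pics/s14z.png

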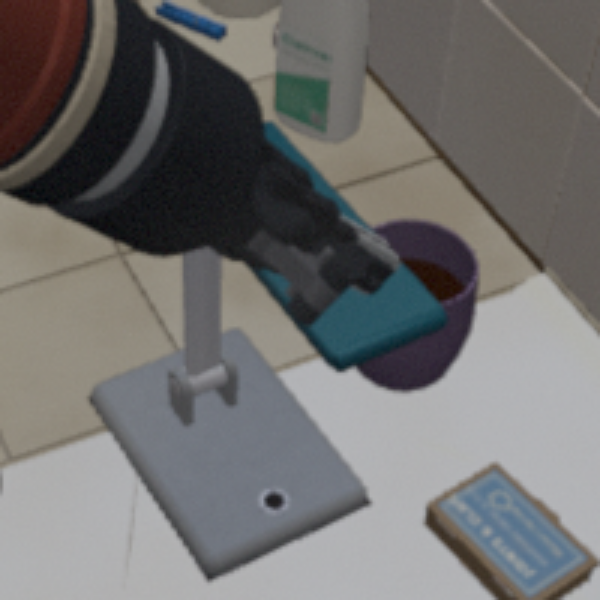

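View pics/t14z.png

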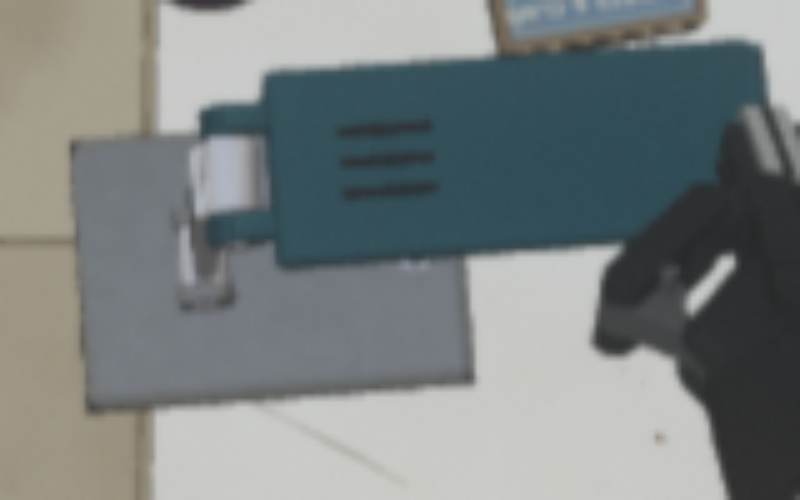

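Request:
arm_command([
  [[5, 2, 5, 0, 0, 0, 0], [5, 2, 5, 0, 0, 0, 0], [4, 0, 4, 0, 0, 0, 0], [0, 0, 0, 0, 0, 0, 0]],
])

```text
t: 15.23
ee_pos: [0.4434, -0.2878, 0.3947]
eef_rot: [0.001, 0.925, -0.001, 0.381]
contact_force: [-0.8, -0.1, -0.9]
gripper_width: 0.002
```

Run:
```python
from meas import *
st(); panel('15')
```

```text
t 15.23 p [ 0.4434 -0.2878  0.3947] z [ 0.705 -0.003 -0.71 ] x [-0.71   0.001 -0.705] tip [ 0.5653 -0.2882  0.272 ]
F [-0.76 -0.09 -0.9 ] q [-0.87  0.08 -0.63  0.3   0.57 -0.7 ] g 0.002
top 2623 mean [ 0.5663 -0.221   0.2621] normal [ 1.0e-04 -8.4e-03  1.0e+00] beta 89.52 rms 0.00107 y -0.302 -0.15
scene 1203 mean [ 0.5788 -0.2494  0.2618] normal [-7.000e-04 -1.270e-02  9.999e-01] beta 89.27 rms 0.00089 y -0.308 -0.15
```

Request:
arm_command([
  [[2.1, 0, 2.1, 0, 0, 0, 0], [2.1, 0, 2.1, 0, 0, 0, 0], [0, 0, 0, 0, 0, 0, 0], [0, 0, 0, 0, 0, 0, 0]],
])

```text
t: 15.67
ee_pos: [0.4442, -0.2883, 0.3905]
eef_rot: [0.0, 0.924, -0.002, 0.382]
contact_force: [-0.2, -0.6, 0.0]
gripper_width: -0.004
```

Run:
```python
from meas import *
st(); panel('16')
```

```text
t 15.67 p [ 0.4442 -0.2883  0.3905] z [ 0.706 -0.004 -0.708] x [-0.708 -0.    -0.706] tip [ 0.5663 -0.2889  0.2679]
F [-0.18 -0.63  0.04] q [-0.87  0.08 -0.63  0.28  0.57 -0.7 ] g -0.004
top 2610 mean [ 0.5663 -0.2207  0.2621] normal [ 3.0e-04 -8.8e-03  1.0e+00] beta 89.49 rms 0.00102 y -0.302 -0.15
scene 1252 mean [ 0.5795 -0.245   0.2618] normal [-0.0033 -0.0134  0.9999] beta 89.23 rms 0.00087 y -0.308 -0.151
```

Request:
arm_command([
  [[1.4, 0, 1.4, 0, 0, 0, 0], [1.4, 0, 1.4, 0, 0, 0, 0], [0, 0, 0, 0, 0, 0, 0], [0, 0, 0, 0, 0, 0, 0]],
])

```text
t: 16.1
ee_pos: [0.4442, -0.2884, 0.3866]
eef_rot: [0.0, 0.924, -0.002, 0.382]
contact_force: [-0.0, -0.6, 1.1]
gripper_width: 0.002
```

Run:
```python
from meas import *
st(); panel('17')
```

```text
t 16.1 p [ 0.4442 -0.2884  0.3866] z [ 0.706 -0.004 -0.708] x [-0.708 -0.001 -0.706] tip [ 0.5664 -0.289   0.2641]
F [-0.02 -0.55  1.07] q [-0.87  0.09 -0.64  0.27  0.57 -0.7 ] g 0.002
top 2577 mean [ 0.5663 -0.2204  0.2602] normal [ 0.0017 -0.0306  0.9995] beta 88.24 rms 0.00102 y -0.302 -0.15
scene 1300 mean [ 0.5797 -0.2445  0.2595] normal [ 2.000e-04 -3.410e-02  9.994e-01] beta 88.04 rms 0.0009 y -0.308 -0.15
```

Request:
arm_command([
  [[1.4, 0, 1.4, 0, 0, 0, 0], [1.4, 0, 1.4, 0, 0, 0, 0], [0, 0, 0, 0, 0, 0, 0], [0, 0, 0, 0, 0, 0, 0]],
])

```text
t: 16.53
ee_pos: [0.4443, -0.2884, 0.3827]
eef_rot: [0.0, 0.924, -0.002, 0.382]
contact_force: [0.1, 0.0, 1.3]
gripper_width: 0.0
```

Run:
```python
from meas import *
st(); panel('18')
```

```text
t 16.53 p [ 0.4443 -0.2884  0.3827] z [ 0.706 -0.004 -0.708] x [-0.708 -0.001 -0.706] tip [ 0.5664 -0.2891  0.2602]
F [0.13 0.02 1.27] q [-0.87  0.09 -0.65  0.26  0.57 -0.7 ] g 0.0
top 2547 mean [ 0.5662 -0.2202  0.258 ] normal [ 0.0047 -0.0548  0.9985] beta 86.86 rms 0.00104 y -0.301 -0.15
scene 1358 mean [ 0.5793 -0.2429  0.2566] normal [ 0.0021 -0.0589  0.9983] beta 86.62 rms 0.0009 y -0.309 -0.15
```

View pics/s18z.png

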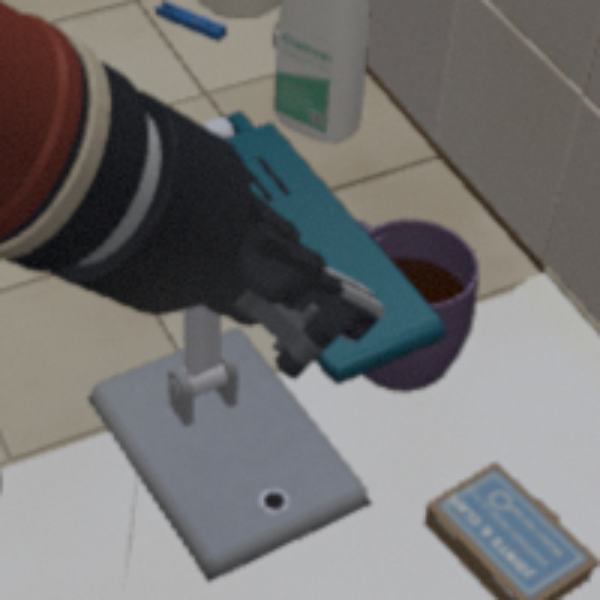

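Run:
```python
from meas import *
F=[]
for i in range(20): bot.camera('wrist'); F.append(bot.state()['contact_force'])
F=np.array(F); print(F.mean(0).round(3),F.std(0).round(2)); panel('19'); st()
```

```text
[ 0.407 -0.432  1.435] [0.53 0.42 0.47]
top 2562 mean [ 0.5662 -0.2201  0.258 ] normal [ 0.0056 -0.0556  0.9984] beta 86.82 rms 0.00106 y -0.301 -0.15
scene 1359 mean [ 0.5793 -0.2432  0.2566] normal [ 0.0018 -0.0593  0.9982] beta 86.6 rms 0.00087 y -0.309 -0.15
t 17.73 p [ 0.4442 -0.2884  0.3827] z [ 0.706 -0.004 -0.708] x [-0.708 -0.001 -0.706] tip [ 0.5664 -0.289   0.2602]
F [ 0.15 -0.41  1.11] q [-0.87  0.09 -0.65  0.26  0.57 -0.7 ] g 0.001
```

Request:
arm_command([
  [[0.6, 0, 0.6, 0, 0, 0, 0], [0, 0, 0, 0, 0, 0, 0], [0, 0, 0, 0, 0, 0, 0], [0, 0, 0, 0, 0, 0, 0]],
])

```text
t: 18.07
ee_pos: [0.4442, -0.2884, 0.3819]
eef_rot: [0.0, 0.924, -0.002, 0.382]
contact_force: [1.0, -0.6, 2.0]
gripper_width: 0.0
```

Run:
```python
from meas import *
F=[]
for i in range(12): bot.camera('wrist'); F.append(bot.state()['contact_force'])
F=np.array(F); print(F.mean(0).round(3)); panel('20')
```

```text
[ 0.502 -0.789  1.427]
top 2547 mean [ 0.5663 -0.2202  0.2576] normal [ 0.0061 -0.0616  0.9981] beta 86.47 rms 0.00105 y -0.301 -0.15
scene 1366 mean [ 0.5793 -0.2425  0.256 ] normal [ 0.0049 -0.064   0.9979] beta 86.33 rms 0.00089 y -0.308 -0.15
```

Request:
arm_command([
  [[-2, 0, -2, 0, 0, 0, 0], [-3, 0, -3, 0, 0, 0, 0], [-5, 0, -5, 0, 0, 0, 0], [-10, 0, -10, 0, 0, 0, 0], [-14, 0, -14, 0, 0, 0, 0], [-14, 0, -14, 0, 0, 0, 0], [0, 0, -25, 0, 0, 0, 0], [0, 0, -25, 0, 0, 0, 0]],
])

```text
t: 19.43
ee_pos: [0.4087, -0.2874, 0.4865]
eef_rot: [-0.0, 0.924, -0.002, 0.382]
contact_force: [-0.9, -0.2, -0.3]
gripper_width: -0.004
```

Run:
```python
from meas import *
F=[]
for i in range(12): bot.camera('wrist'); F.append(bot.state()['contact_force'])
F=np.array(F); print(F.mean(0).round(3)); st();panel('21')
```

```text
[ 0.159 -0.082  0.375]
t 20.03 p [ 0.4092 -0.2879  0.4846] z [ 0.706 -0.003 -0.709] x [-0.709 -0.    -0.706] tip [ 0.5312 -0.2884  0.362 ]
F [-0.13  0.34  0.45] q [-0.93 -0.05 -0.49  0.59  0.6  -0.76] g -0.001
top 2987 mean [ 0.565  -0.2297  0.262 ] normal [-4.0e-04 -9.5e-03  1.0e+00] beta 89.45 rms 0.00108 y -0.305 -0.15
scene 2382 mean [ 0.566  -0.2528  0.2618] normal [-0.0039 -0.0121  0.9999] beta 89.31 rms 0.00084 y -0.309 -0.151
```

View pics/s21z.png

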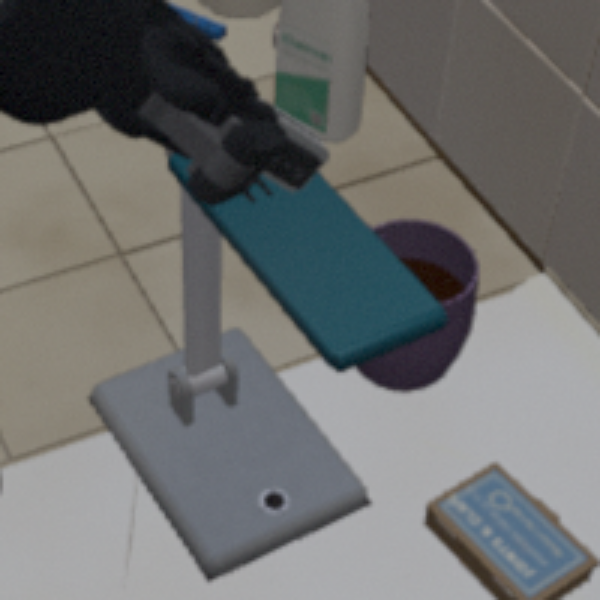

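Released, the panel sprang back to 89.4°, so the end held. Net force over the unloaded baseline was only 1.05–1.3 N and noisy. I'll repeat the press a little further in, with the same safe torque, so the force is clearly above 1 N.

Request:
arm_command([
  [[8, 5, 18, 0, 0, 0, 0], [8, 5, 18, 0, 0, 0, 0], [8, 5, 18, 0, 0, 0, 0], [8, 5, 16, 0, 0, 0, 0], [7, 5, 14, 0, 0, 0, 0], [3, 0, 5, 0, 0, 0, 0], [0, 0, 0, 0, 0, 0, 0], [0, 0, 0, 0, 0, 0, 0]],
])

```text
t: 20.8
ee_pos: [0.4423, -0.2636, 0.3928]
eef_rot: [0.0, 0.924, -0.002, 0.382]
contact_force: [-0.2, -0.4, 0.5]
gripper_width: -0.002
```

Run:
```python
from meas import *
F=[]
for i in range(8): bot.camera('wrist'); F.append(bot.state()['contact_force'])
print(np.mean(F,0).round(3)); st();panel('22')
```

```text
[-0.328 -0.277  0.185]
t 21.2 p [ 0.4421 -0.2635  0.3928] z [ 0.706 -0.004 -0.708] x [-0.708 -0.001 -0.706] tip [ 0.5643 -0.2642  0.2703]
F [ 0.06  0.13 -0.17] q [-0.84  0.05 -0.67  0.26  0.55 -0.66] g -0.001
top 2483 mean [ 0.5674 -0.2207  0.2621] normal [ 0.0018 -0.0097  1.    ] beta 89.45 rms 0.00106 y -0.303 -0.15
scene 1606 mean [ 0.5745 -0.2552  0.2617] normal [-0.0031 -0.0126  0.9999] beta 89.28 rms 0.00088 y -0.308 -0.15
```

Request:
arm_command([
  [[2, 0, 2, 0, 0, 0, 0], [2, 0, 2, 0, 0, 0, 0], [2, 0, 2, 0, 0, 0, 0], [0, 0, 0, 0, 0, 0, 0], [0, 0, 0, 0, 0, 0, 0]],
])

```text
t: 21.72
ee_pos: [0.4422, -0.2635, 0.3839]
eef_rot: [0.0, 0.924, -0.002, 0.382]
contact_force: [0.6, -0.3, 2.7]
gripper_width: -0.002
```

Run:
```python
from meas import *
F=[]
for i in range(12): bot.camera('wrist'); F.append(bot.state()['contact_force'])
print(np.mean(F,0).round(3)); st();panel('23')
```

```text
[ 0.307 -1.1    1.763]
t 22.32 p [ 0.4422 -0.2634  0.384 ] z [ 0.706 -0.004 -0.708] x [-0.708 -0.001 -0.706] tip [ 0.5643 -0.264   0.2615]
F [-0.25 -2.15  2.47] q [-0.84  0.06 -0.69  0.23  0.55 -0.66] g 0.001
top 2434 mean [ 0.5673 -0.2205  0.2579] normal [ 0.0052 -0.0568  0.9984] beta 86.75 rms 0.00107 y -0.304 -0.15
scene 1714 mean [ 0.5747 -0.2511  0.256 ] normal [ 0.0028 -0.0594  0.9982] beta 86.59 rms 0.00085 y -0.309 -0.15
```

Net force is now about 1.6–1.8 N, clearly above 1 N, with 2.7° of elastic give. I lift off and back away.

Request:
arm_command([
  [[-2, 0, -2, 0, 0, 0, 0], [-3, 0, -3, 0, 0, 0, 0], [-5, 0, -5, 0, 0, 0, 0], [-12, 0, -12, 0, 0, 0, 0], [-20, 0, -20, 0, 0, 0, 0], [-10, 0, -30, 0, 0, 0, 0], [0, 0, -35, 0, 0, 0, 0], [0, 0, -35, 0, 0, 0, 0]],
])

```text
t: 23.08
ee_pos: [0.378, -0.2619, 0.5229]
eef_rot: [-0.0, 0.924, -0.002, 0.382]
contact_force: [0.1, -1.0, 0.3]
gripper_width: -0.001
```

Request:
arm_command([
  [[0, 0, -20, 0, 0, 0, 0], [0, 0, 0, 0, 0, 0, 0], [0, 0, 0, 0, 0, 0, 0], [0, 0, 0, 0, 0, 0, 0], [0, 0, 0, 0, 0, 0, 0], [0, 0, 0, 0, 0, 0, 0]],
])

```text
t: 23.58
ee_pos: [0.3649, -0.2625, 0.5342]
eef_rot: [0.0, 0.924, -0.001, 0.381]
contact_force: [1.1, -0.5, 0.7]
gripper_width: -0.002
```

Run:
```python
from meas import *
st();panel('24')
d=dict(np.load('pics/s24.npz'));Q=pts(d)[140:192,258:276]; k=Q[(Q[...,1]>-.15)&(Q[...,1]<-.1)&(Q[...,2]>.08)&(Q[...,2]<.23)&(Q[...,0]>.53)&(Q[...,0]<.585)]
A=np.c_[np.ones(len(k)),k[:,2],k[:,0]]
for _ in range(4):
    s=np.linalg.lstsq(A,k[:,1],rcond=None)[0];er=abs(A@s-k[:,1]);w=er<max(.0015,2*np.median(er));A,k=A[w],k[w]
print('arm tilt',np.degrees(np.arctan(s[1])),len(k))
```

```text
t 23.58 p [ 0.3649 -0.2625  0.5342] z [ 0.705 -0.002 -0.709] x [-0.709  0.    -0.705] tip [ 0.4869 -0.2628  0.4116]
F [ 1.08 -0.47  0.71] q [-0.99 -0.16 -0.46  0.77  0.63 -0.82] g -0.002
top 2979 mean [ 0.5651 -0.2291  0.2621] normal [ 0.0035 -0.0086  1.    ] beta 89.51 rms 0.00105 y -0.303 -0.15
scene 2978 mean [ 0.5651 -0.2362  0.262 ] normal [-0.0035 -0.0121  0.9999] beta 89.31 rms 0.00084 y -0.308 -0.15
arm tilt -0.5531818031992237 392
```

View pics/s24.png

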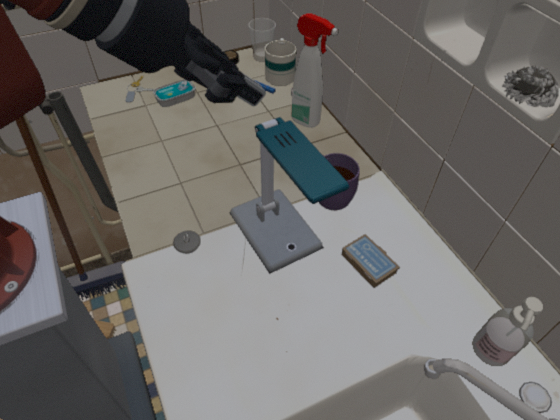

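View pics/t24.png

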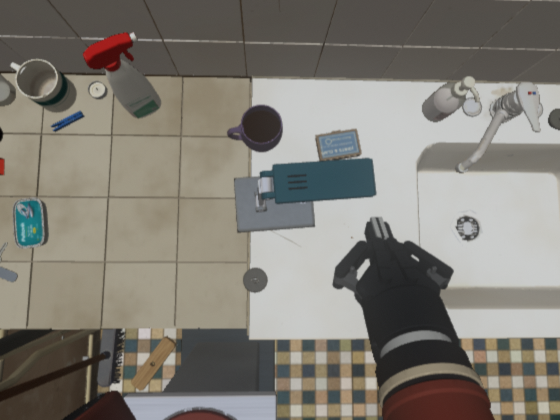

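The arm is upright and the panel level over the worktop. The tin (338,145), mug (262,128) and plug (255,280) are at their original pixels, and the gripper is clear.

```bash
python3 -c "
from plant import bot
print(bot.close_job())"
```

```text
the job is handed in; nothing more can be done
None
```

The lamp is set up: its arm stands upright, the panel is level with the light facing down, and it held under the check press. I handed the job in at about 24 s; no verdict was reported.

I pushed the arm up with the closed fingers under the panel hinge. I then swung the panel out by its lit face to about 96° from the arm and let it spring back.

**Last checks, with the gripper clear:**
- **Panel:** 89.3–89.5° from hanging straight down, so about 0.6° below level.
- **Arm:** within about 0.6° of vertical.
- **Base:** its centre moved roughly 5 mm and it turned about 3° during the panel swing, which is within the 30 mm limit.
- **Tin, mug and plug:** at their original pixel positions.

**Press:**
- **First press:** at the free end, about 1.05–1.3 N after subtracting the unloaded reading. That was too close to 1 N for the noisy force sensor.
- **Second press:** repeated about 25 mm further in, about 135 mm from the panel's hinge, at roughly 1.6–1.8 N.
- **Result:** the panel dipped about 3° each time and returned to about 89.4°. The force readings are noisy (about 0.5 N), so these values are approximate.

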